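# Unplug the columns and lock their rings

### The arm

A 6-joint arm with a two-finger parallel gripper is mounted at the origin on the work surface; the furniture and walls round the work are solid. World frame = base frame: x ahead of the robot, y to its left, z up, the work surface at z = 0. Lengths are in m, angles in rad, forces in N, time in s.
With the tool pointing down it reaches from about 0.3 to 0.875 m from the base axis. Payload 6.4 kg.
Tool frame: the origin (TCP) lies between the finger pads, 19 mm behind the fingertips; this is the grasp point; z points along the fingers, y is the direction in which the jaws open and shut (so a half turn about z gives the same grasp; the last joint's range is limited). The gripper opens to 85 mm and grips with 20 to 120 N. Pads are 22 mm wide; open, the fingers measure 114 mm over their backs; the gripper's body (76 mm by 85 mm) begins 54 mm behind the grasp point. The pads swing forward as they close: fully open they stand 13 mm farther back than shut.
Start: joints at [0.903, 0.181, 1.607, -0, 1.354, -0.206], TCP at [0.256, 0.515, 0.25] pointing down, gripper open.
Joint ranges: [-2.99, 2.99], [-0.89, 2.07], [0.3, 2.58], [-1.14, 4.28], [0, 2.63], [-3.12, 3.12]. Speed limits (rad/s): [2.57, 2.57, 3.01, 3.14, 3.14, 3.14].

### API

Orientations are given as a unit quaternion [w, x, y, z].
In Python, from bench import ctrl gives the robot as it stands.
- The arm moves only by the tool drive_tool, never from a script. Its argument "commands" is a list that holds one entry, the list of rows, each a list of 7 numbers: the shift along the tool's x, y, z in units of 50 mm (1.0 is 50 mm), then the turn, a rotation vector about the tool's x, y, z in units of 8 degrees (1.0 is 8 degrees), then the closure in counts, from 0 (fully open) to 255 (shut). A call has 1 to 10 rows; each row shifts and turns the commanded pose from where the row before left it, along the tool's axes as they then stand; what a row does not reach is not made up. A row lasts 1/10 s, in which the tool goes at most 50 mm and 8.59 degrees, less where a joint would pass 70% of its speed; a pose out of reach is approached as far as the arm can. A call is refused whole if a number of a shift passes 1 or a number of a turn 1, either way. A call with a gripper value outside its range is refused whole. The fingers move at their own pace and stop on an object; the grip force is fixed at half the most. Time passes only in rows, so rows that do not move let the fingers close. It gives the time, the measured TCP pose, the force and the opening at its end, in the units of the state.
- ctrl.get_obs(): the state, without advancing time (a new reading comes with each control period).
- ctrl.camera(name): name is "scene" or "top"; returns a dict with "pixels" (384x512x3 uint8, red, green, blue), "depth" (384x512 float32, m along the optical axis (not along the pixel's ray), 0 where there is no reading), "intrinsics" (3x3 intrinsics, pixels), "k1" (the pictures are not rectified: a ray, as slopes to the right and down, at radius r is drawn at 1 + k1 r^2 times it, then the intrinsics apply), "R" (3x3) and "t" (3): a world point X has camera coordinates R X + t. Camera axes: x right, y down, z forward; pixel columns grow to the right and rows downward; lengths in m; the calibration is good to about 2 mm. A picture is of the moment at which its call begins.
- ctrl.hand_in(): hands the job in, once; it reports no verdict.
The state is a dict: "time_s": time; "q": joint angles; "dq": joint speeds; "joint_efforts": joint torques, N m; "eef_pos": TCP position; "eef_rot": TCP orientation; "wrist_force": force on the tool from outside, world axes, zero at the start; "torque": the same for the moment, N m; "opening": opening from 0.0 (shut) to 1.0 (fully open).
Only numpy, scipy, OpenCV 4.12 (cv2) and the standard library are available. Lean on these libraries where they do the work, as an engineer would, in place of code of your own. Each camera call takes 0.05 s, during which the arm holds its last target. There are 200 camera calls.

### The job

First take every tall tab-handled stopper out of its column and put it in the steel tray, rocking it side to side while you draw it straight out, because a plain pull lifts the column off its seat and that must not happen. Then screw the knurled locking ring of each column, stoppered or open at the start, clockwise down until it stops tight. The one column closed by the low domed storage plug stays in store: leave its plug and its ring exactly as they are.

Things in the scene. Friction and masses are not known exactly. Their poses are not given: they have to be found in the camera images.
- stand: fixed aluminium plate 172 x 172 x 12 mm; origin under its centre, z up. Carries four equal columns at x, y = +-52 mm. Each column (3.2 kg) only rests in its seat: it cannot turn or tip, but lifts if pulled up with over 33 N. Upwards: steel barrel 48 mm dia to z = 62 mm, brass thread with the ring, grey neck 36 mm square to z = 114 mm. A tall stopper in the mouth bars the hand from the ring
- mouth_a (a point): centre of the upper edge of the square mouth of column A (stand quarter -x, -y), 114 mm above the worktop; the mouth is 21 mm deep, 24 mm wide along the stand's y, with rubber lips on its -x side (sprung) and +x side that grip a plug. Pulled straight, a plug needs about 50 N, so the column lifts; rocked about the stand's x axis while drawn, about 25 N
- ring_a (a joint): angle in rad of the knurled ring of column A (dark steel, 58 mm dia, 22 mm high, already started on its thread): 0 = screwed down tight on its stop; positive = unscrewed, anticlockwise from above, rising 1 mm per rad. Turn clockwise from above to tighten; takes about 0.1 N m, stays where left
- ring_grip_a (a point): point on the axis of ring A, 14 mm above its underside and 8 mm below its top: height for the TCP to grip it from above at any yaw, the fingers on both sides of the neck
- ring_mark_a (a point): white index mark on the upper rim of ring A, 29 mm from the axis; turns with the ring
- mouth_b (a point): centre of the upper edge of the square mouth of column B (stand quarter -x, +y), 114 mm above the worktop; the mouth is 21 mm deep, 24 mm wide along the stand's y, with rubber lips on its -x side (sprung) and +x side that grip a plug. Pulled straight, a plug needs about 50 N, so the column lifts; rocked about the stand's x axis while drawn, about 25 N
- ring_b (a joint): angle in rad of the knurled ring of column B (dark steel, 58 mm dia, 22 mm high, already started on its thread): 0 = screwed down tight on its stop; positive = unscrewed, anticlockwise from above, rising 1 mm per rad. Turn clockwise from above to tighten; takes about 0.1 N m, stays where left
- ring_grip_b (a point): point on the axis of ring B, 14 mm above its underside and 8 mm below its top: height for the TCP to grip it from above at any yaw, the fingers on both sides of the neck
- ring_mark_b (a point): white index mark on the upper rim of ring B, 29 mm from the axis; turns with the ring
- mouth_c (a point): centre of the upper edge of the square mouth of column C (stand quarter +x, -y), 114 mm above the worktop; the mouth is 21 mm deep, 24 mm wide along the stand's y, with rubber lips on its -x side (sprung) and +x side that grip a plug. Pulled straight, a plug needs about 50 N, so the column lifts; rocked about the stand's x axis while drawn, about 25 N
- ring_c (a joint): angle in rad of the knurled ring of column C (dark steel, 58 mm dia, 22 mm high, already started on its thread): 0 = screwed down tight on its stop; positive = unscrewed, anticlockwise from above, rising 1 mm per rad. Turn clockwise from above to tighten; takes about 0.1 N m, stays where left
- ring_grip_c (a point): point on the axis of ring C, 14 mm above its underside and 8 mm below its top: height for the TCP to grip it from above at any yaw, the fingers on both sides of the neck
- ring_mark_c (a point): white index mark on the upper rim of ring C, 29 mm from the axis; turns with the ring
- mouth_d (a point): centre of the upper edge of the square mouth of column D (stand quarter +x, +y), 114 mm above the worktop; the mouth is 21 mm deep, 24 mm wide along the stand's y, with rubber lips on its -x side (sprung) and +x side that grip a plug. Pulled straight, a plug needs about 50 N, so the column lifts; rocked about the stand's x axis while drawn, about 25 N
- ring_d (a joint): angle in rad of the knurled ring of column D (dark steel, 58 mm dia, 22 mm high, already started on its thread): 0 = screwed down tight on its stop; positive = unscrewed, anticlockwise from above, rising 1 mm per rad. Turn clockwise from above to tighten; takes about 0.1 N m, stays where left
- ring_grip_d (a point): point on the axis of ring D, 14 mm above its underside and 8 mm below its top: height for the TCP to grip it from above at any yaw, the fingers on both sides of the neck
- ring_mark_d (a point): white index mark on the upper rim of ring D, 29 mm from the axis; turns with the ring
- stopper_1: tall stopper (None if absent), 66 mm, 40 g. Origin under the plug's centre, z up the tab. Rubber plug 18 mm square z = 0 to 24, flange 34 mm square to z = 28, tab to z = 66 mm, 32 mm wide in x, 12 mm thick in y. Seated 21 mm deep, axes along the stand's. Rock it about its x axis (tab swings along y), 8 deg each way about a point at z = 10 mm, rising 2 mm per half-second swing
- stopper_2: tall stopper (None if absent), 66 mm, 40 g. Origin under the plug's centre, z up the tab. Rubber plug 18 mm square z = 0 to 24, flange 34 mm square to z = 28, tab to z = 66 mm, 32 mm wide in x, 12 mm thick in y. Seated 21 mm deep, axes along the stand's. Rock it about its x axis (tab swings along y), 8 deg each way about a point at z = 10 mm, rising 2 mm per half-second swing
- stopper_3: tall stopper (None if absent), 66 mm, 40 g. Origin under the plug's centre, z up the tab. Rubber plug 18 mm square z = 0 to 24, flange 34 mm square to z = 28, tab to z = 66 mm, 32 mm wide in x, 12 mm thick in y. Seated 21 mm deep, axes along the stand's. Rock it about its x axis (tab swings along y), 8 deg each way about a point at z = 10 mm, rising 2 mm per half-second swing
- storage_plug: storage plug in one of the four mouths: the same rubber plug with a low round domed white head, 38 mm dia, 10 mm high, no tab, total height 34 mm. Origin under the plug's centre, z up
- tray: open steel tray, loose, 170 x 120 mm outside (x, y), 26 mm high, walls and floor 3 mm, 0.6 kg. Origin under its centre, z up

How it is judged:
By the outcome, as a careful person would: the job done as asked, in the order asked, and still so for the second after the job is handed in, with the robot touching nothing.
Of stopper_1, stopper_2, stopper_3 only 2 to 3 are there at a start; the rules pass over those that are not, and their reading is None.
At some moment in a run one of tray may be knocked a few centimetres aside while the robot is not near it.
Once in a run the grip may slacken for a moment while it holds something.
It also fails if it takes over 210 s, if anything falls off the work surface, if the arm or the gripper's body presses on something with over 40 N, if the wrist force passes 120 N, or if a joint passes its speed limit or range.

## Working session

There is one attempt and no reset: what is moved stays moved. The work goes in short steps, Python scripts to look and compute and a tool call to move; the robot and the scene stay as the last step left them, time stands still between calls to the robot, and variables do not carry over. Pictures are saved under pics/ and viewed, about 12 in all and at most 16, crops included, and the job is handed in when it is done.

Besides the shell and the picture viewer there is one more tool, called after ">>>" as a command line: name --argument value ..., lists and objects as JSON in quotes. drive_tool: Moves the arm, as the interface text tells. Its arguments: {"type":"object","properties":{"commands":{"type":"array","items":{"type":"array","items":{"type":"array","items":{"type":"number"}}}}},"required":["commands"]}

```bash
ls; mkdir -p pics
cat > h.py <<'E'
import numpy as np, cv2
from bench import ctrl
def cam(n):
    c=ctrl.camera(n); c={k:(np.array(v) if not isinstance(v,(int,float)) else v) for k,v in c.items()}; return c
def save(c,f): cv2.imwrite('pics/'+f,cv2.cvtColor(c['pixels'],cv2.COLOR_RGB2BGR))
def ray(c,u,v):
    K=c['intrinsics']; d=np.array([c['k1'],0,0,0],float)
    p=cv2.undistortPoints(np.array([[[u,v]]],float),K,d)[0,0]
    return np.array([p[0],p[1],1.])
def atz(c,u,v,z):
    o=-c['R'].T@c['t']; r=c['R'].T@ray(c,u,v); return o+r*(z-o[2])/r[2]
def atd(c,u,v):
    d=c['depth'][int(round(v)),int(round(u))]; return c['R'].T@(ray(c,u,v)*d-c['t'])
def proj(c,X):
    p=c['R']@np.array(X)+c['t']; p=p[:2]/p[2]; p=p*(1+c['k1']*(p@p)); K=c['intrinsics']
    return K[:2,:2]@p+K[:2,2]
def cloud(c):
    h,w=c['depth'].shape; u,v=np.meshgrid(np.arange(w),np.arange(h))
    p=cv2.undistortPoints(np.stack([u,v],-1).reshape(-1,1,2).astype(float),c['intrinsics'],np.array([c['k1'],0,0,0],float)).reshape(h,w,2)
    P=np.dstack([p,np.ones((h,w))])*c['depth'][...,None]
    return (P-c['t'])@c['R']
E
python3 - <<'E'
from h import *
for n in('scene','top'):
    c=cam(n); save(c,n+'0.png'); print(n,c['k1'],c['intrinsics'].tolist(),(-c['R'].T@c['t']).round(3),c['R'].round(2).tolist())
print(ctrl.get_obs())
E
```

```text
pics
scene 0.05138315399385667 [[450.06006598275616, 0.0, 264.2354747128948], [0.0, 450.06006598275616, 189.27448283198893], [0.0, 0.0, 1.0]] [0.22  0.164 0.742] [[-0.8, -0.6, 0.01], [-0.46, 0.6, -0.66], [0.39, -0.53, -0.75]]
top -0.10578384063131624 [[394.59151640192835, 0.0, 256.74553968453307], [0.0, 394.59151640192835, 185.68596077605287], [0.0, 0.0, 1.0]] [ 0.483 -0.262  0.955] [[-0.03, -1.0, 0.02], [-1.0, 0.03, -0.09], [0.09, -0.02, -1.0]]
{'time_s': 0.1, 'q': array([ 9.02707296e-01,  1.81480235e-01,  1.60790314e+00,  2.11490627e-05,
        1.35379281e+00, -2.06249905e-01]), 'dq': array([-0.00086584, -0.00089897, -0.00269298, -0.00052288,  0.00053414,
       -0.00126176]), 'joint_efforts': array([ 2.25476060e-04, -4.45874977e+01, -3.52240205e+01, -2.81240900e-04,
        4.17494783e-03,  9.98853181e-06]), 'eef_pos': array([0.25587751, 0.51441244, 0.24916898]), 'eef_rot': array([-3.44569561e-04,  2.28874927e-01,  9.73455516e-01, -7.12933052e-04]), 'wrist_force': array([ 1.04475776, -0.06639441, -0.50078266]), 'torque': array([ 0.04297382, -0.06994232, -0.03144567]), 'opening': 1.0026712940656435}
```

View pics/scene0.png

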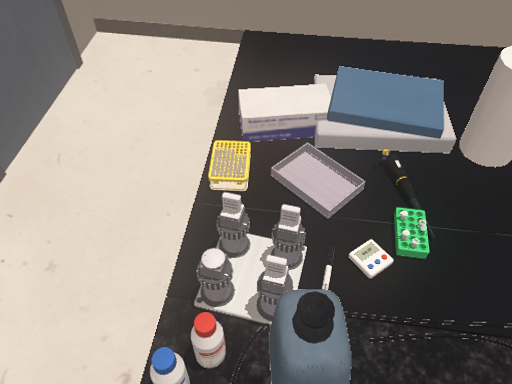

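View pics/top0.png

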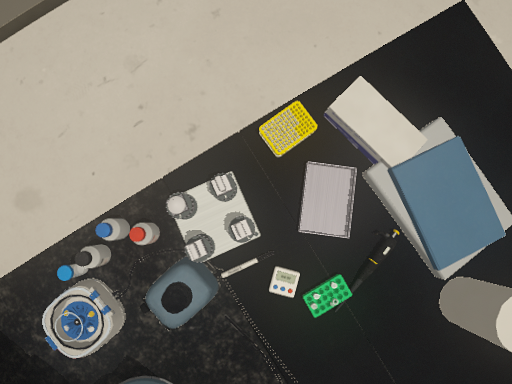

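Three tall stoppers (top px ~(222,185), (243,230), (198,247)) and the storage plug at (177,205). The tray is at (328,200), with a large bottle at (180,290) close to the stand. Next I'll measure.

Run:
```python
from h import *
for n in('top','scene'):
    c=cam(n); P=cloud(c); np.save(n+'P.npy',P); 
    z=P[...,2]; print(n,'table z',np.median(z[(c['depth']>0)&(abs(z)<.03)]))
    if n=='top': roi=np.zeros(z.shape,bool); roi[160:270,155:270]=1
    else: roi=np.zeros(z.shape,bool); roi[185:320,190:315]=1
    m=(roi&(z>.134)&(z<.2)).astype(np.uint8)
    k,l,s,ce=cv2.connectedComponentsWithStats(m)
    for i in range(1,k):
        if s[i,4]<15: continue
        q=P[l==i]; t=q[q[:,2]>np.percentile(q[:,2],90)-.006]
        print('tall',s[i],ce[i].round(1),'z90',np.percentile(q[:,2],[50,90]).round(4),'c',np.median(t,0).round(4), cv2.minAreaRect(t[:,:2].astype(np.float32)*1000))
    # plate
    m=roi&(abs(z-.012)<.006)&(c['pixels'].min(2)>150)
    q=P[m]; print('plate',m.sum(),np.median(q[:,2]),cv2.minAreaRect(q[:,:2].astype(np.float32)*1000))
    # storage plug
    m=(roi&(z>.112)&(z<.132)&(c['pixels'].min(2)>150)).astype(np.uint8)
    k,l,s,ce=cv2.connectedComponentsWithStats(m)
    for i in range(1,k):
        if s[i,4]>30: q=P[l==i]; print('dome',s[i],np.mean(q,0).round(4))
    # tray
    R=(slice(155,245),slice(292,365)) if n=='top' else (slice(140,220),slice(265,370))
    q=P[R].reshape(-1,3); q=q[(q[:,2]>.018)&(q[:,2]<.032)]
    print('tray',len(q),cv2.minAreaRect(q[:,:2].astype(np.float32)*1000),np.median(q[:,2]))
    # tall stuff near
    if n=='top':
        im=cv2.resize(cv2.cvtColor(c['pixels'],cv2.COLOR_RGB2BGR)[155:275,150:275],None,fx=6,fy=5,interpolation=cv2.INTER_CUBIC) 
        for uv in [(180,290),(145,233),(113,230),(95,255)]:
            w=P[uv[1]-30:uv[1]+30,uv[0]-30:uv[0]+30].reshape(-1,3); print('obs',uv,P[uv[1],uv[0]].round(3),'maxz',w[:,2].max().round(3))
    else: im=cv2.resize(cv2.cvtColor(c['pixels'],cv2.COLOR_RGB2BGR)[185:320,190:315],None,fx=4.4,fy=4.4,interpolation=cv2.INTER_CUBIC)
    cv2.imwrite('pics/crop_%s.png'%n,im)
```

```text
top table z -0.00018346465322729614
tall [215 175  11  17 106] [219.8 183.2] z90 [0.1583 0.1599] c [ 0.561  -0.2035  0.1588] ((561.7418212890625, -202.6897735595703), (31.380081176757812, 12.51254940032959), 22.829933166503906)
tall [235 222  11  16 106] [240.2 229.5] z90 [0.1581 0.1599] c [ 0.4651 -0.2419  0.1584] ((465.3833312988281, -241.52102661132812), (31.455821990966797, 12.65489673614502), 24.317047119140625)
tall [189 243  12  17 124] [194.5 250.8] z90 [0.1579 0.1599] c [ 0.4254 -0.1484  0.1587] ((424.81787109375, -147.83424377441406), (31.348983764648438, 12.468619346618652), 21.633129119873047)
plate 2430 0.011807866241528343 ((468.7060241699219, -185.29293823242188), (223.93417358398438, 169.0299072265625), 22.466033935546875)
dome [211 175  21  20 144] [ 0.5604 -0.2044  0.1206]
dome [167 196  19  18 242] [ 0.5213 -0.1077  0.1245]
dome [240 220  12  16  79] [ 0.4696 -0.2535  0.1202]
dome [231 225  11  15  57] [ 0.459  -0.2312  0.1204]
dome [194 240  12  17  92] [ 0.4298 -0.1569  0.1205]
dome [186 245   9  16  40] [ 0.4203 -0.1337  0.1205]
tray 410 ((526.969482421875, -459
[... 871 characters left out ...]
143066), 23.590343475341797)
tall [295 291  20  29 459] [306.  306.8] z90 [0.1663 0.1735] c [ 0.3479 -0.1072  0.1719] ((344.9185485839844, -106.24516296386719), (19.385164260864258, 45.263179779052734), 18.976163864135742)
plate 2280 0.011549386252906017 ((533.7076416015625, -226.7586212158203), (214.03221130371094, 303.3394775390625), 30.63651466369629)
dome [221 204  23  15 116] [ 0.5517 -0.1993  0.1206]
dome [278 216  23  16 112] [ 0.456  -0.2372  0.1206]
dome [202 248  23  20 359] [ 0.5174 -0.1078  0.124 ]
dome [263 266  25  18 128] [ 0.4157 -0.1411  0.1206]
tray 882 ((517.2537231445312, -501.1512756347656), (225.05279541015625, 171.5910186767578), 80.82740020751953) 0.023583761909387862
```

View pics/crop_scene.png

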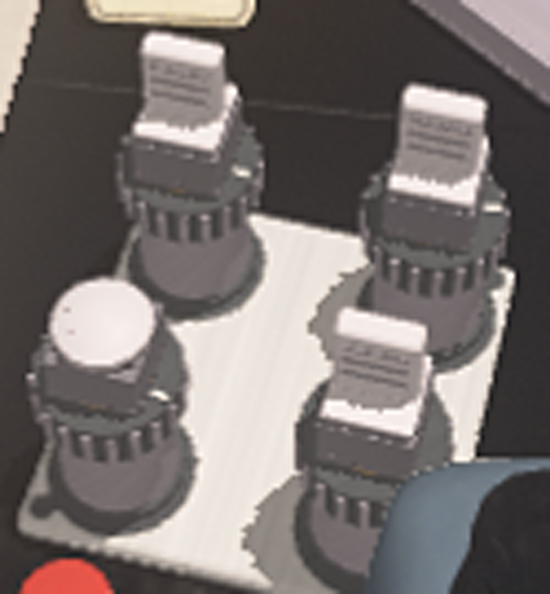

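The tab tops show in both views at z≈0.159, so the stoppers are seated. The stand yaw is ≈22° and the domed column is at (0.52,-0.108). In the crop, the white ring marks are visible on the domed column and on the two far columns. Next I'll measure the tray, the ring heights and the clearance to the bottle.

Run:
```python
from h import *
c=cam('top');P=cloud(c);S=cam('scene');Q=cloud(S)
print('tray top corners', [atz(c,u,v,.026).round(3).tolist() for u,v in [(307,162),(356,167),(349,238),(299,233)]])
g=cv2.cvtColor(c['pixels'],cv2.COLOR_RGB2HSV)
T=Q[140:220,265:370].reshape(-1,3); 
tp=P[155:245,292:365].reshape(-1,3); tp=tp[(tp[:,2]>.021)&(tp[:,2]<.03)&(tp[:,1]<-.36)&(tp[:,1]>-.53)&(tp[:,0]<.57)&(tp[:,0]>.36)]
print('tray rim top',len(tp),cv2.minAreaRect(tp[:,:2].astype(np.float32)*1000))
T=T[(T[:,2]>.019)&(T[:,2]<.03)&(T[:,1]<-.36)&(T[:,1]>-.55)&(T[:,0]<.58)&(T[:,0]>.34)]
print('tray rim scene',len(T),cv2.minAreaRect(T[:,:2].astype(np.float32)*1000))
tops={'1':(.560,-.204),'2':(.4635,-.2425),'3':(.4235,-.148),'4':(.520,-.108)}
for n,X in(('top',P),('scene',Q)):
  for k,(x,y) in tops.items():
    r=np.hypot(X[...,0]-x,X[...,1]-y); m=(r>.022)&(r<.029)&(X[...,2]>.05)&(X[...,2]<.112)
    z=X[m][:,2]; h,e=np.histogram(z,np.arange(.05,.112,.002)); print(n,k,dict(zip((e[:-1]*1000).round().astype(int).tolist(),h.tolist())))
    b=(X[...,2]>.115)&(r<.2)&(r>.03)
    for kk,(xx,yy) in tops.items(): b&=np.hypot(X[...,0]-xx,X[...,1]-yy)>.03
    b&=X[...,2]<.4
    if b.any(): i=np.argmin(np.where(b,r,9)); print('   nearest obst',r.flat[i].round(3),X.reshape(-1,3)[i].round(3))
```

```text
tray top corners [[0.618, -0.402, 0.026], [0.603, -0.52, 0.026], [0.435, -0.495, 0.026], [0.451, -0.377, 0.026]]
tray rim top 238 ((511.37664794921875, -446.4993591308594), (122.0099868774414, 136.5263671875), 80.98469543457031)
tray rim scene 440 ((514.4140625, -463.8533020019531), (151.20069885253906, 154.18040466308594), 81.10926055908203)
top 1 {50: 0, 52: 0, 54: 0, 56: 0, 58: 0, 60: 0, 62: 0, 64: 0, 66: 0, 68: 1, 70: 2, 72: 4, 74: 3, 76: 2, 78: 1, 80: 0, 82: 1, 84: 8, 86: 35, 88: 76, 90: 32, 92: 4, 94: 0, 96: 0, 98: 0, 100: 0, 102: 0, 104: 1, 106: 0, 108: 0}
   nearest obst 0.181 [ 0.396 -0.127  0.118]
top 2 {50: 0, 52: 0, 54: 0, 56: 0, 58: 0, 60: 0, 62: 0, 64: 0, 66: 0, 68: 0, 70: 0, 72: 0, 74: 0, 76: 0, 78: 0, 80: 0, 82: 0, 84: 7, 86: 49, 88: 83, 90: 46, 92: 5, 94: 1, 96: 0, 98: 0, 100: 0, 102: 0, 104: 0, 106: 0, 108: 0}
   nearest obst 0.126 [ 0.372 -0.156  0.118]
top 3 {50: 0, 52: 0, 54: 0, 56: 0, 58: 0, 60: 0, 62: 0, 64: 0, 66: 0, 68: 0, 70: 1, 72: 2, 74: 1, 76: 2, 78: 2, 80: 3, 82: 1, 84: 20, 86: 67, 88: 66, 90: 18, 92: 0, 94: 1, 96: 1, 98: 0, 100: 0, 102: 1, 104: 0, 106: 
[... 747 characters left out ...]
 23, 86: 53, 88: 99, 90: 23, 92: 4, 94: 0, 96: 1, 98: 2, 100: 2, 102: 0, 104: 5, 106: 2, 108: 3}
   nearest obst 0.126 [ 0.378 -0.15   0.116]
scene 3 {50: 4, 52: 3, 54: 4, 56: 1, 58: 0, 60: 0, 62: 0, 64: 2, 66: 4, 68: 9, 70: 9, 72: 11, 74: 8, 76: 17, 78: 11, 80: 16, 82: 10, 84: 31, 86: 91, 88: 86, 90: 12, 92: 3, 94: 3, 96: 4, 98: 2, 100: 4, 102: 4, 104: 5, 106: 2, 108: 2}
   nearest obst 0.035 [ 0.394 -0.131  0.117]
scene 4 {50: 11, 52: 9, 54: 11, 56: 7, 58: 2, 60: 0, 62: 0, 64: 2, 66: 2, 68: 7, 70: 13, 72: 15, 74: 17, 76: 11, 78: 12, 80: 14, 82: 19, 84: 20, 86: 87, 88: 98, 90: 16, 92: 2, 94: 5, 96: 4, 98: 4, 100: 5, 102: 1, 104: 5, 106: 7, 108: 4}
   nearest obst 0.09 [ 0.465 -0.036  0.115]
```

Run:
```python
from h import *
P=np.load('topP.npy').reshape(-1,3);Q=np.load('sceneP.npy').reshape(-1,3)
c=np.array([.4235,-.148])
for n,X in(('top',P),('scene',Q)):
    d=X[:,:2]-c; r=np.hypot(*d.T); a=np.degrees(np.arctan2(d[:,1],d[:,0]))%360
    print(n)
    for lo in range(90,271,15):
        s=(a>=lo)&(a<lo+15)&(X[:,2]<.3)
        out=[]
        for z0 in (.02,.06,.09,.105,.115,.125,.134,.15,.165):
            m=s&(X[:,2]>z0)&(r>.031)&(r<.15)
            out.append(int(r[m].min()*1000) if m.any() else None)
        print(lo,out)
m=(np.hypot(P[:,0]-.35,P[:,1]+.115)<.07)&(P[:,2]>.1)&(P[:,2]<.2)&(np.hypot(P[:,0]-.4235,P[:,1]+.148)>.03)
for z0,z1 in((.1,.12),(.12,.135),(.135,.15),(.15,.165),(.165,.18)):
    q=P[m&(P[:,2]>z0)&(P[:,2]<z1)]
    if len(q)>5: print(z0,len(q),cv2.minAreaRect(q[:,:2].astype(np.float32)*1000))
```

```text
top
90 [None, None, None, None, None, None, None, None, None]
105 [41, 67, None, None, None, None, None, None, None]
120 [33, 33, 35, 38, 43, 53, None, None, None]
135 [31, 31, 31, 32, 33, 41, 77, 77, 77]
150 [31, 31, 32, 32, 34, 41, 73, 75, 75]
165 [31, 32, 34, 35, 37, 45, 79, 80, 80]
180 [34, 40, 41, 44, 47, 54, None, None, None]
195 [50, 60, 61, 64, 68, None, None, None, None]
210 [65, None, None, None, None, None, None, None, None]
225 [None, None, None, None, None, None, None, None, None]
240 [None, None, None, None, None, None, None, None, None]
255 [None, None, None, None, None, None, None, None, None]
270 [80, 80, 81, 86, 88, None, None, None, None]
scene
90 [None, None, None, None, None, None, None, None, None]
105 [42, None, None, None, None, None, None, None, None]
120 [41, 41, 41, 41, 41, 83, None, None, None]
135 [34, 34, 34, 34, 34, 48, 79, 79, 79]
150 [34, 34, 34, 34, 34, 43, 74, 74, 74]
165 [37, 37, 37, 37, 37, 49, 79, 79, 79]
180 [43, 43, 43, 43, 45, 60, None, None, None]
195 [78, 78, 78, 78, 78, None, None, None, None]
210 [None, None, None, None, None, None, None, None, None]
225 [None, None, None, None, None, None, None, None, None]
240 [None, None, None, None, None, None, None, None, None]
255 [None, None, None, None, None, None, None, None, None]
270 [78, 78, 86, 87, 89, 98, 98, 98, None]
0.1 393 ((339.1720275878906, -116.22748565673828), (107.41834259033203, 104.5468978881836), 43.68318557739258)
0.12 1530 ((334.14697265625, -110.74026489257812), (95.49903869628906, 112.48773193359375), 41.750938415527344)
0.135 108 ((340.0155029296875, -117.48779296875), (53.694183349609375, 25.845684051513672), 41.81730651855469)
0.15 183 ((331.6028747558594, -107.86741638183594), (32.1871337890625, 30.897172927856445), 42.71221160888672)
0.165 326 ((330.9391174316406, -108.12078094482422), (48.38766860961914, 49.21847152709961), 61.60315704345703)
```

The bottle's shoulder is at ~0.13 m and its wall starts only ~33 mm from column 3's axis (direction ~150°), so ring 3 will need short strokes with the jaws kept clear of it. First I'll turn the tool and move above stopper 1.

>>> drive_tool --commands '[[[0,0,0,0,0,1,0],[0,0,0,0,0,1,0],[0,0,0,0,0,1,0],[0,0,0,0,0,1,0],[0,0,0,0,0,1,0],[0,0,0,0,0,1,0],[0,0,0,0,0,1,0],[0,0,0,0,0,1,0],[0,0,0,0,0,1,0]]]'

```text
time_s: 1.2
eef_pos: [0.2562, 0.5147, 0.2499]
eef_rot: [0.0, 0.759, 0.651, -0.0]
wrist_force: [-0.1, 0.4, -0.2]
opening: 1.0
```

>>> drive_tool --commands '[[[0,0,0,0,0,1,0],[0,0,0,0,0,1,0],[0,0,0,0,0,1,0],[0,0,0,0,0,1,0],[0,0,0,0,0,1,0],[0,0,0,0,0,1,0],[0,0,0,0,0,1,0],[0,0,0,0,0,0.45,0]]]'

```text
time_s: 2.0
eef_pos: [0.2562, 0.5147, 0.2499]
eef_rot: [0.0, 0.982, 0.188, -0.0]
wrist_force: [-0.5, 0.8, 0.2]
opening: 0.999
```

>>> drive_tool --commands '[[[0.02,0.78,0,0,0,0,100],[0.02,0.78,0,0,0,0,100],[0.02,0.78,0,0,0,0,100],[0.02,0.78,0,0,0,0,100],[0.02,0.78,0,0,0,0,100],[0.02,0.78,0,0,0,0,100],[0.02,0.78,0,0,0,0,100],[0.02,0.78,0,0,0,0,100],[0.02,0.78,0,0,0,0,100],[0.02,0.78,0,0,0,0,100]]]'

```text
time_s: 3.0
eef_pos: [0.4116, 0.1553, 0.2502]
eef_rot: [0.0, 0.982, 0.19, 0.0]
wrist_force: [0.9, 0.7, -0.4]
opening: 0.613
```

>>> drive_tool --commands '[[[0.01,0.78,0,0,0,0,100],[0.01,0.78,0,0,0,0,100],[0.01,0.78,0,0,0,0,100],[0.01,0.78,0,0,0,0,100],[0,0.78,0,0,0,0,100],[0,0.78,0,0,0,0,100],[0,0.78,0,0,0,0,100],[0,0.78,0,0,0,0,100],[0,0.78,0,0,0,0,100],[0,0,0,0,0,0,100]]]'

```text
time_s: 4.0
eef_pos: [0.5452, -0.1724, 0.2498]
eef_rot: [0.001, 0.982, 0.188, 0.0]
wrist_force: [-0.2, 1.1, -0.2]
opening: 0.606
```

>>> drive_tool --commands '[[[0.04,0.7,0,0,0,0,110],[0,0,0.5,0,0,0,110],[0,0,0.5,0,0,0,110],[0,0,0.4,0,0,0,110],[0,0,0.3,0,0,0,110],[0,0,0.2,0,0,0,110],[0,0,0.1,0,0,0,110],[0,0,0.08,0,0,0,110],[0,0,0,0,0,0,110]]]'

```text
time_s: 4.9
eef_pos: [0.5593, -0.1998, 0.1462]
eef_rot: [0.0, 0.982, 0.19, 0.0]
wrist_force: [0.5, 0.1, -0.3]
opening: 0.57
```

Run:
```python
from h import *
c=cam('scene'); im=cv2.cvtColor(c['pixels'],cv2.COLOR_RGB2BGR)[130:330,170:330]
cv2.imwrite('pics/g1.png',cv2.resize(im,None,fx=3,fy=3,interpolation=cv2.INTER_CUBIC)); print(ctrl.get_obs()['wrist_force'])
```

```text
[ 0.59622852 -0.59488416  0.53192582]
```

View pics/g1.png

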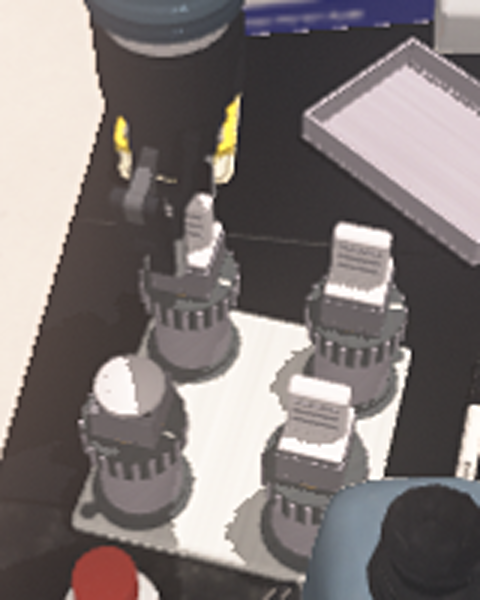

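The fingers straddle the tab of stopper 1 (crop px ~(140,190) and (213,180)). I'll trim about 3 mm and close.

>>> drive_tool --commands '[[[-0.03,0.07,0,0,0,0,110],[0,0,0,0,0,0,255],[0,0,0,0,0,0,255],[0,0,0,0,0,0,255],[0,0,0,0,0,0,255],[0,0,0,0,0,0,255],[0,0,0,0,0,0,255]]]'

```text
time_s: 5.65
eef_pos: [0.5593, -0.204, 0.1464]
eef_rot: [0.001, 0.982, 0.19, 0.0]
wrist_force: [-0.2, -0.9, 2.7]
opening: 0.132
```

>>> drive_tool --commands '[[[0,0.048,0.001,0.4,0,0,255],[0,0.048,0.001,0.4,0,0,255],[0,0.024,0,0.2,0,0,255],[0,-0.048,-0.007,-0.4,0,0,255],[0,-0.048,-0.007,-0.4,0,0,255],[0,-0.048,-0.007,-0.4,0,0,255],[0,-0.048,-0.007,-0.4,0,0,255],[0,-0.048,-0.007,-0.4,0,0,255],[0,0.048,-0.007,0.4,0,0,255],[0,0.048,-0.007,0.4,0,0,255]]]'

```text
time_s: 6.65
eef_pos: [0.5582, -0.2015, 0.1476]
eef_rot: [0.013, 0.982, 0.191, 0.002]
wrist_force: [2.2, -1.1, -8.6]
opening: 0.132
```

Run:
```python
from h import *
o=ctrl.get_obs(); print(o['eef_pos'],o['eef_rot'],o['wrist_force'],o['torque'],o['opening'])
```

```text
[ 0.55819607 -0.20154871  0.14762315] [0.01267144 0.98152585 0.19089521 0.0023375 ] [ 2.18208086 -1.09846305 -8.55486433] [-0.44356301 -0.45281963  0.21227229] 0.13183218694991683
```

>>> drive_tool --commands '[[[0,0.048,-0.007,0.4,0,0,255],[0,0.048,-0.007,0.4,0,0,255],[0,0.048,-0.007,0.4,0,0,255],[0,-0.048,-0.007,-0.4,0,0,255],[0,-0.048,-0.007,-0.4,0,0,255],[0,-0.048,-0.007,-0.4,0,0,255],[0,-0.048,-0.007,-0.4,0,0,255],[0,-0.048,-0.007,-0.4,0,0,255],[0,0.048,-0.007,0.4,0,0,255],[0,0.048,-0.007,0.4,0,0,255]]]'

```text
time_s: 7.65
eef_pos: [0.5578, -0.2007, 0.1507]
eef_rot: [0.012, 0.982, 0.191, 0.002]
wrist_force: [2.7, -0.1, -13.2]
opening: 0.128
```

>>> drive_tool --commands '[[[0,0.048,-0.007,0.4,0,0,255],[0,0.048,-0.007,0.4,0,0,255],[0,0.048,-0.007,0.4,0,0,255],[0,-0.048,-0.007,-0.4,0,0,255],[0,-0.048,-0.007,-0.4,0,0,255],[0,-0.048,-0.007,-0.4,0,0,255],[0,-0.048,-0.007,-0.4,0,0,255],[0,-0.048,-0.007,-0.4,0,0,255],[0,0.048,-0.007,0.4,0,0,255],[0,0.048,-0.007,0.4,0,0,255]]]'

```text
time_s: 8.65
eef_pos: [0.5578, -0.2005, 0.1546]
eef_rot: [0.011, 0.982, 0.191, 0.002]
wrist_force: [3.3, 0.3, -13.5]
opening: 0.13
```

Run:
```python
from h import *
c=cam('scene'); im=cv2.cvtColor(c['pixels'],cv2.COLOR_RGB2BGR)[130:330,170:330]
cv2.imwrite('pics/g2.png',cv2.resize(im,None,fx=3,fy=3,interpolation=cv2.INTER_CUBIC)); print(ctrl.get_obs()['wrist_force'])
```

```text
[ 1.68231948  6.82301787 -4.54801923]
```

View pics/g2.png

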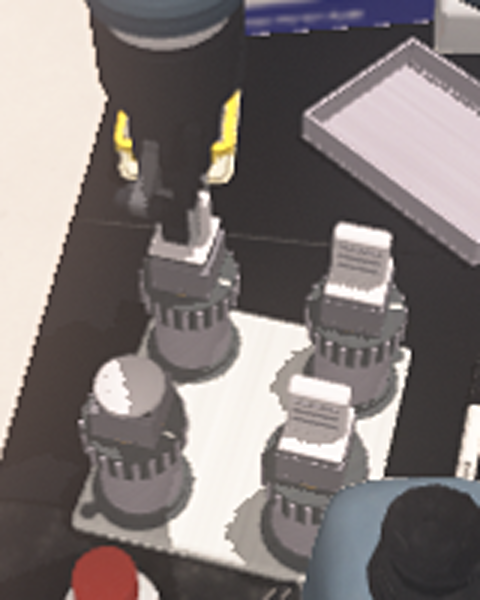

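Run:
```python
from h import *
for n in('scene','top'):
    c=cam(n); P=cloud(c); m=(np.hypot(P[...,0]-.5595,P[...,1]+.204)<.024)&(P[...,2]>.095)&(P[...,2]<.19)&(c['pixels'].min(2)>120)
    h,e=np.histogram(P[m][:,2],np.arange(.096,.19,.004)); print(n,dict(zip((e[:-1]*1000).round().astype(int).tolist(),h.tolist())))
```

```text
scene {96: 0, 100: 0, 104: 0, 108: 3, 112: 27, 116: 0, 120: 0, 124: 60, 128: 70, 132: 10, 136: 12, 140: 10, 144: 10, 148: 10, 152: 8, 156: 8, 160: 10, 164: 20, 168: 5, 172: 2, 176: 0, 180: 1, 184: 0}
top {96: 0, 100: 0, 104: 0, 108: 0, 112: 0, 116: 0, 120: 0, 124: 0, 128: 0, 132: 0, 136: 0, 140: 0, 144: 0, 148: 0, 152: 0, 156: 0, 160: 0, 164: 0, 168: 0, 172: 0, 176: 0, 180: 0, 184: 0}
```

The stopper has risen 8 mm (flange at 0.128) and the column's mouth is still at 0.114, so it works. Continuing.

>>> drive_tool --commands '[[[0,0.048,-0.007,0.4,0,0,255],[0,0.048,-0.007,0.4,0,0,255],[0,0.048,-0.007,0.4,0,0,255],[0,-0.048,-0.007,-0.4,0,0,255],[0,-0.048,-0.007,-0.4,0,0,255],[0,-0.048,-0.007,-0.4,0,0,255],[0,-0.048,-0.007,-0.4,0,0,255],[0,-0.048,-0.007,-0.4,0,0,255],[0,0.048,-0.007,0.4,0,0,255],[0,0.048,-0.007,0.4,0,0,255]]]'

```text
time_s: 9.8
eef_pos: [0.5576, -0.2005, 0.159]
eef_rot: [0.012, 0.982, 0.191, 0.002]
wrist_force: [3.5, -0.4, -14.2]
opening: 0.13
```

>>> drive_tool --commands '[[[0,0.048,-0.007,0.4,0,0,255],[0,0.048,-0.007,0.4,0,0,255],[0,0.048,-0.007,0.4,0,0,255],[0,-0.048,-0.007,-0.4,0,0,255],[0,-0.048,-0.007,-0.4,0,0,255],[0,-0.048,-0.007,-0.4,0,0,255],[0,-0.048,-0.007,-0.4,0,0,255],[0,-0.048,-0.007,-0.4,0,0,255],[0,0.048,-0.007,0.4,0,0,255],[0,0.048,-0.007,0.4,0,0,255]]]'

```text
time_s: 10.8
eef_pos: [0.5577, -0.2003, 0.1632]
eef_rot: [0.012, 0.982, 0.191, 0.002]
wrist_force: [4.7, 0.2, -15.1]
opening: 0.129
```

>>> drive_tool --commands '[[[0,0.048,-0.007,0.4,0,0,255],[0,0.048,-0.007,0.4,0,0,255],[0,0.048,-0.007,0.4,0,0,255],[0,-0.048,-0.007,-0.4,0,0,255],[0,-0.048,-0.007,-0.4,0,0,255],[0,-0.048,-0.007,-0.4,0,0,255],[0,-0.048,-0.007,-0.4,0,0,255],[0,-0.048,-0.007,-0.4,0,0,255],[0,0.048,-0.007,0.4,0,0,255],[0,0.048,-0.007,0.4,0,0,255]]]'

```text
time_s: 11.8
eef_pos: [0.5583, -0.201, 0.1695]
eef_rot: [0.013, 0.982, 0.191, 0.002]
wrist_force: [0.3, -0.1, -0.3]
opening: 0.128
```

>>> drive_tool --commands '[[[0,0.048,-0.007,0.4,0,0,255],[0,0.048,-0.007,0.4,0,0,255],[0,0.048,-0.007,0.4,0,0,255],[0,-0.048,-0.007,-0.4,0,0,255],[0,-0.048,-0.007,-0.4,0,0,255],[0,-0.048,-0.007,-0.4,0,0,255],[0,-0.048,-0.007,-0.4,0,0,255],[0,-0.048,-0.007,-0.4,0,0,255],[0,0.048,-0.007,0.4,0,0,255],[0,0.048,-0.007,0.4,0,0,255]]]'

```text
time_s: 12.8
eef_pos: [0.5583, -0.2009, 0.1739]
eef_rot: [0.013, 0.982, 0.191, 0.002]
wrist_force: [0.5, 0.0, -0.2]
opening: 0.129
```

>>> drive_tool --commands '[[[0,0,0,0.19,0,0,255],[0,0,-0.3,0,0,0,255],[0,0,-0.6,0,0,0,255],[0,0,-0.6,0,0,0,255],[0,0,0,0,0,0,255]]]'

```text
time_s: 13.3
eef_pos: [0.5608, -0.2034, 0.255]
eef_rot: [0.004, 0.982, 0.19, 0.004]
wrist_force: [0.8, -0.6, -0.3]
opening: 0.13
```

```bash
cat >> h.py <<'E'
def tray(verbose=True):
    out=[]
    for n in('top','scene'):
        c=cam(n); P=cloud(c); z=P[...,2]
        hs=cv2.cvtColor(c['pixels'],cv2.COLOR_RGB2HSV)
        m=((z>-.004)&(z<.031)&(P[...,0]>.33)&(P[...,0]<.72)&(P[...,1]<-.3)&(P[...,1]>-.64)&(c['pixels'].min(2)>95)&(hs[...,1]<50)).astype(np.uint8)
        k,l,s,ce=cv2.connectedComponentsWithStats(m); i=1+np.argmax(s[1:,4]); q=P[l==i]
        out.append(cv2.minAreaRect(q[:,:2].astype(np.float32)*1000))
    return out
def tomove(x,y,psi=None):
    o=ctrl.get_obs(); w,a,b,d=o['eef_rot']; th=2*np.arctan2(b,a); p=o['eef_pos']
    ang=np.degrees(th)-90
    tx=np.array([np.cos(th),np.sin(th)]); ty=np.array([np.sin(th),-np.cos(th)])
    D=np.array([x,y])-p[:2]; print('pos',p.round(4),'psi',round(ang,1),'units x %.2f y %.2f'%(D@tx/.05,D@ty/.05), 'F',o['wrist_force'].round(1),'T',o['torque'].round(2),'open',round(o['opening'],3),'q1,q6',np.degrees(o['q'][[0,5]]).round(0),'t',o['time_s'])
E
python3 - <<'E'
from h import *
print(tray()); tomove(.577,-.456)
E
```

```text
[((527.8483276367188, -449.3255920410156), (122.39986419677734, 171.49880981445312), 81.17469024658203), ((524.0762939453125, -521.0664672851562), (261.89056396484375, 191.49856567382812), 81.105712890625)]
pos [ 0.5589 -0.2023  0.2503] psi -68.1 units x -1.56 y 4.84 F [ 0.6 -0.  -0.9] T [0.03 0.03 0.02] open 0.125 q1,q6 [-31.  37.] t 13.4
```

The tray is unmoved at (0.528,-0.449), long axis -8.9°. Moving stopper 1 to the far slot.

>>> drive_tool --commands '[[[-0.22,0.69,0,0,0,0,255],[-0.22,0.69,0,0,0,0,255],[-0.22,0.69,0,0,0,0,255],[-0.22,0.69,0,0,0,0,255],[-0.22,0.69,0,0,0,0,255],[-0.23,0.69,0,0,0,0,255],[-0.23,0.69,0,0,0,0,255],[0,0,0,0,0,0.98,255],[0,0,0,0,0,0.98,255],[0,0,0,0,0,0.98,255]]]'

```text
time_s: 14.4
eef_pos: [0.5756, -0.4552, 0.2468]
eef_rot: [-0.001, 1.0, -0.017, -0.001]
wrist_force: [0.3, 0.3, -0.5]
opening: 0.131
```

>>> drive_tool --commands '[[[0,0,0.3,0,0,0.98,255],[0,0,0.6,0,0,0,255],[0,0,0.8,0,0,0,255],[0,0,0.8,0,0,0,255],[0,0,0.5,0,0,0,255],[0,0,0.3,0,0,0,255],[0,0,0,0,0,0,255],[0,0,0,0,0,0,255]]]'

```text
time_s: 15.2
eef_pos: [0.5768, -0.456, 0.0849]
eef_rot: [0.001, 0.997, -0.082, 0.001]
wrist_force: [0.1, -0.4, 0.1]
opening: 0.129
```

Run:
```python
from h import *
print(tray()[0]); tomove(.577,-.456)
```

```text
Traceback (most recent call last):
  File "h.py", line 28, in tray
    k,l,s,ce=cv2.connectedComponentsWithStats(m); i=1+np.argmax(s[1:,4]); q=P[l==i]
                                                      ~~~~~~~~~^^^^^^^^^
ValueError: attempt to get argmax of an empty sequence
```

>>> drive_tool --commands '[[[0,0,0.3,0,0,0,255],[0,0,0.15,0,0,0,255],[0,0,0.06,0,0,0,255],[0,0,0,0,0,0,255],[0,0,0,0,0,0,180],[0,0,0,0,0,0,150],[0,0,0,0,0,0,120],[0,0,0,0,0,0,120]]]'

```text
time_s: 16.1
eef_pos: [0.5767, -0.4559, 0.0591]
eef_rot: [0.001, 0.997, -0.082, 0.001]
wrist_force: [-0.6, 0.4, -0.1]
opening: 0.531
```

>>> drive_tool --commands '[[[0,0,-0.2,0,0,0,120],[0,0,-0.4,0,0,0,120],[0,0,-0.8,0,0,0,120],[0,0,-0.8,0,0,0,120],[0,0,-0.8,0,0,-0.98,110],[0,0,-0.8,0,0,-0.98,110],[0,0,0,0,0,-0.98,110],[0,0,0,0,0,-0.98,110]]]'

```text
time_s: 16.9
eef_pos: [0.5774, -0.4564, 0.2544]
eef_rot: [0.004, 0.981, 0.193, 0.002]
wrist_force: [-0.6, 0.6, -1.0]
opening: 0.568
```

Run:
```python
from h import *
tomove(.4625,-.243)
c=cam('top');save(c,'top2.png')
P=cloud(c); m=(P[...,2]>.012)&(P[...,2]<.09)&(abs(P[...,0]-.577)<.08)&(abs(P[...,1]+.456)<.045)
print(P[m][:,2].max(),np.median(P[m&(P[...,2]>.06)],0))
```

```text
pos [ 0.5774 -0.4564  0.2544] psi -67.7 units x -0.51 y -4.82 F [-0.6  0.6 -1. ] T [-0.01  0.   -0.02] open 0.568 q1,q6 [-48.  20.] t 16.9
0.07101758024996846 [ 0.56946735 -0.44917412  0.06762381]
```

View pics/top2.png

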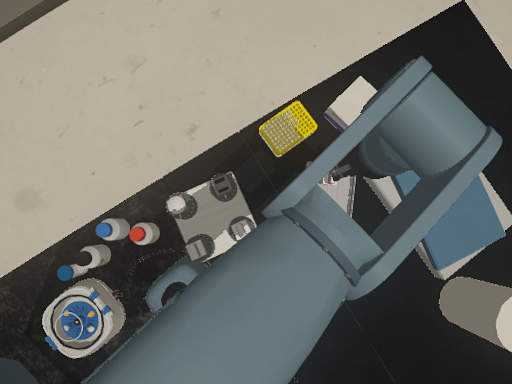

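The tray stays at px ~(340,190) under the arm, and stopper 1 stands inside it (top at z 0.068). Column 1's mouth is now open at (222,185). Going to stopper 2.

>>> drive_tool --commands '[[[-0.07,-0.68,0,0,0,0,110],[-0.07,-0.68,0,0,0,0,110],[-0.07,-0.69,0,0,0,0,110],[-0.07,-0.69,0,0,0,0,110],[-0.07,-0.69,0,0,0,0,110],[-0.07,-0.69,0,0,0,0,110],[-0.07,-0.69,0,0,0,0,110],[0,0,0.2,0,0,0,110],[0,0,0.5,0,0,0,110],[0,0,0.5,0,0,0,110]]]'

```text
time_s: 17.95
eef_pos: [0.4648, -0.2424, 0.1897]
eef_rot: [0.002, 0.982, 0.189, 0.001]
wrist_force: [0.1, -0.4, 0.6]
opening: 0.568
```

>>> drive_tool --commands '[[[0,0,0,0,0,0,110],[0,0,0,0,0,0,110],[0,0,0,0,0,0,110]]]'

```text
time_s: 18.25
eef_pos: [0.4647, -0.2426, 0.1901]
eef_rot: [0.002, 0.982, 0.19, 0.001]
wrist_force: [-0.0, 0.2, 0.1]
opening: 0.568
```

Run:
```python
from h import *
tomove(.4635,-.2427); print(ctrl.get_obs()['eef_rot'])
```

```text
pos [ 0.4647 -0.2426  0.1901] psi -68.1 units x -0.02 y -0.01 F [-0.   0.2  0.1] T [-0.03 -0.02  0.01] open 0.568 q1,q6 [-41.  28.] t 18.25
[1.73038135e-03 9.81805442e-01 1.89879456e-01 9.33374316e-04]
```

>>> drive_tool --commands '[[[-0.02,0,0.3,0,0,0,110],[0,0,0.3,0,0,0,110],[0,0,0.2,0,0,0,110],[0,0,0.08,0,0,0,110],[0,0,0,0,0,0,255],[0,0,0,0,0,0,255],[0,0,0,0,0,0,255],[0,0,0,0,0,0,255],[0,0,0,0,0,0,255]]]'

```text
time_s: 19.15
eef_pos: [0.4637, -0.2431, 0.1454]
eef_rot: [0.002, 0.982, 0.19, 0.001]
wrist_force: [0.4, -3.1, 3.3]
opening: 0.129
```

>>> drive_tool --commands '[[[0,0.048,0.001,0.4,0,0,255],[0,0.048,0.001,0.4,0,0,255],[0,0.024,0,0.2,0,0,255],[0,-0.048,-0.007,-0.4,0,0,255],[0,-0.048,-0.007,-0.4,0,0,255],[0,-0.048,-0.007,-0.4,0,0,255],[0,-0.048,-0.007,-0.4,0,0,255],[0,-0.048,-0.007,-0.4,0,0,255],[0,0.048,-0.007,0.4,0,0,255],[0,0.048,-0.007,0.4,0,0,255]]]'

```text
time_s: 20.15
eef_pos: [0.4624, -0.24, 0.1466]
eef_rot: [0.013, 0.982, 0.191, 0.003]
wrist_force: [2.6, -1.7, -9.4]
opening: 0.126
```

>>> drive_tool --commands '[[[0,0.048,-0.007,0.4,0,0,255],[0,0.048,-0.007,0.4,0,0,255],[0,0.048,-0.007,0.4,0,0,255],[0,-0.048,-0.007,-0.4,0,0,255],[0,-0.048,-0.007,-0.4,0,0,255],[0,-0.048,-0.007,-0.4,0,0,255],[0,-0.048,-0.007,-0.4,0,0,255],[0,-0.048,-0.007,-0.4,0,0,255],[0,0.048,-0.007,0.4,0,0,255],[0,0.048,-0.007,0.4,0,0,255]]]'

```text
time_s: 21.15
eef_pos: [0.4622, -0.2397, 0.1499]
eef_rot: [0.013, 0.982, 0.191, 0.003]
wrist_force: [4.2, -2.4, -12.7]
opening: 0.134
```

```bash
cat >> h.py <<'E'
def white(x,y):
    c=cam('scene'); P=cloud(c); m=(np.hypot(P[...,0]-x,P[...,1]-y)<.024)&(P[...,2]>.095)&(P[...,2]<.2)&(c['pixels'].min(2)>110)
    h,e=np.histogram(P[m][:,2],np.arange(.096,.2,.004)); print(dict(zip((e[:-1]*1000).round().astype(int).tolist(),h.tolist())))
E
python3 - <<'E'
from h import *
tomove(.4635,-.2427); white(.4635,-.2427)
E
```

```text
pos [ 0.4622 -0.2397  0.1499] psi -68.0 units x 0.00 y 0.06 F [  4.2  -2.4 -12.7] T [-0.64 -0.9   0.16] open 0.134 q1,q6 [-40.  28.] t 21.15
{96: 0, 100: 0, 104: 1, 108: 0, 112: 16, 116: 3, 120: 63, 124: 63, 128: 6, 132: 14, 136: 10, 140: 12, 144: 3, 148: 10, 152: 6, 156: 5, 160: 15, 164: 0, 168: 0, 172: 0, 176: 2, 180: 0, 184: 0, 188: 0, 192: 0}
```

Rising as before. Continuing with stopper 2.

>>> drive_tool --commands '[[[0,0.048,-0.007,0.4,0,0,255],[0,0.048,-0.007,0.4,0,0,255],[0,0.048,-0.007,0.4,0,0,255],[0,-0.048,-0.007,-0.4,0,0,255],[0,-0.048,-0.007,-0.4,0,0,255],[0,-0.048,-0.007,-0.4,0,0,255],[0,-0.048,-0.007,-0.4,0,0,255],[0,-0.048,-0.007,-0.4,0,0,255],[0,0.048,-0.007,0.4,0,0,255],[0,0.048,-0.007,0.4,0,0,255]]]'

```text
time_s: 22.2
eef_pos: [0.4621, -0.2396, 0.154]
eef_rot: [0.013, 0.982, 0.191, 0.003]
wrist_force: [4.4, -2.6, -13.9]
opening: 0.13
```

>>> drive_tool --commands '[[[0,0.048,-0.007,0.4,0,0,255],[0,0.048,-0.007,0.4,0,0,255],[0,0.048,-0.007,0.4,0,0,255],[0,-0.048,-0.007,-0.4,0,0,255],[0,-0.048,-0.007,-0.4,0,0,255],[0,-0.048,-0.007,-0.4,0,0,255],[0,-0.048,-0.007,-0.4,0,0,255],[0,-0.048,-0.007,-0.4,0,0,255],[0,0.048,-0.007,0.4,0,0,255],[0,0.048,-0.007,0.4,0,0,255]]]'

```text
time_s: 23.2
eef_pos: [0.4621, -0.2396, 0.1581]
eef_rot: [0.013, 0.982, 0.191, 0.003]
wrist_force: [4.2, -3.8, -14.5]
opening: 0.129
```

>>> drive_tool --commands '[[[0,0.048,-0.007,0.4,0,0,255],[0,0.048,-0.007,0.4,0,0,255],[0,0.048,-0.007,0.4,0,0,255],[0,-0.048,-0.007,-0.4,0,0,255],[0,-0.048,-0.007,-0.4,0,0,255],[0,-0.048,-0.007,-0.4,0,0,255],[0,-0.048,-0.007,-0.4,0,0,255],[0,-0.048,-0.007,-0.4,0,0,255],[0,0.048,-0.007,0.4,0,0,255],[0,0.048,-0.007,0.4,0,0,255]]]'

```text
time_s: 24.2
eef_pos: [0.4621, -0.2394, 0.1622]
eef_rot: [0.013, 0.982, 0.191, 0.003]
wrist_force: [5.2, -2.2, -14.2]
opening: 0.131
```

>>> drive_tool --commands '[[[0,0.048,-0.007,0.4,0,0,255],[0,0.048,-0.007,0.4,0,0,255],[0,0.048,-0.007,0.4,0,0,255],[0,-0.048,-0.007,-0.4,0,0,255],[0,-0.048,-0.007,-0.4,0,0,255],[0,-0.048,-0.007,-0.4,0,0,255],[0,-0.048,-0.007,-0.4,0,0,255],[0,-0.048,-0.007,-0.4,0,0,255],[0,0.048,-0.007,0.4,0,0,255],[0,0.048,-0.007,0.4,0,0,255]]]'

```text
time_s: 25.2
eef_pos: [0.4621, -0.2394, 0.1678]
eef_rot: [0.013, 0.982, 0.191, 0.002]
wrist_force: [0.9, -0.0, -0.1]
opening: 0.134
```

>>> drive_tool --commands '[[[0,0.048,-0.007,0.4,0,0,255],[0,0.048,-0.007,0.4,0,0,255],[0,0.048,-0.007,0.4,0,0,255],[0,-0.048,-0.007,-0.4,0,0,255],[0,-0.048,-0.007,-0.4,0,0,255],[0,-0.048,-0.007,-0.4,0,0,255],[0,-0.048,-0.007,-0.4,0,0,255],[0,-0.048,-0.007,-0.4,0,0,255],[0,0.048,-0.007,0.4,0,0,255],[0,0.048,-0.007,0.4,0,0,255]]]'

```text
time_s: 26.2
eef_pos: [0.462, -0.2391, 0.1721]
eef_rot: [0.013, 0.982, 0.191, 0.002]
wrist_force: [-0.6, -1.8, -0.5]
opening: 0.13
```

>>> drive_tool --commands '[[[0,0,0,0.17,0,0,255],[0,0,-0.3,0,0,0,255],[0,0,-0.6,0,0,0,255],[0,0,-0.65,0,0,0,255],[0,0,0,0,0,0,255],[0,0,0,0,0,0,255]]]'

```text
time_s: 26.8
eef_pos: [0.4624, -0.2404, 0.2501]
eef_rot: [0.003, 0.982, 0.19, 0.001]
wrist_force: [-0.1, 0.8, -0.2]
opening: 0.131
```

Run:
```python
from h import *
tomove(.528,-.449); print(ctrl.get_obs()['eef_rot'])
c=cam('top');P=cloud(c);save(c,'top3.png');c2=cam('scene'); save(c2,'sc3.png')
m=(P[...,2]>.012)&(P[...,2]<.09)&(abs(P[...,0]-.56)<.08)&(abs(P[...,1]+.456)<.08); print('stopper1',np.median(P[m&(P[...,2]>.06)],0))
try: print(tray())
except Exception as e: print(e)
```

```text
pos [ 0.4624 -0.2404  0.2501] psi -68.1 units x -0.34 y 4.36 F [-0.1  0.8 -0.2] T [0.03 0.03 0.  ] open 0.131 q1,q6 [-40.  28.] t 26.8
[3.23079156e-03 9.81743289e-01 1.90181381e-01 8.47482510e-04]
stopper1 [ 0.58068249 -0.45344297  0.06780314]
[((528.38818359375, -449.1114501953125), (121.91422271728516, 170.676513671875), 80.87361907958984), ((519.1326904296875, -508.1531982421875), (172.81729125976562, 261.62548828125), 0.48270300030708313)]
```

View pics/sc3.png

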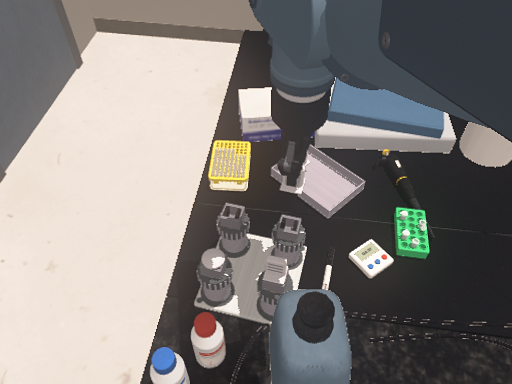

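Stopper 2 is held and clear at px (290,170). Columns are seated and the tray is unmoved. Placing it in the middle slot.

>>> drive_tool --commands '[[[-0.05,0.62,0,0,0,0,255],[-0.05,0.62,0,0,0,0,255],[-0.05,0.62,0,0,0,0,255],[-0.05,0.62,0,0,0,0,255],[-0.05,0.62,0,0,0,0,255],[-0.05,0.63,0,0,0,0,255],[-0.04,0.63,0,0,0,0,255],[0,0,0,0,0,0.98,255],[0,0,0,0,0,0.98,255],[0,0,0,0,0,0.98,255]]]'

```text
time_s: 28.0
eef_pos: [0.5275, -0.4489, 0.2488]
eef_rot: [0.001, 1.0, -0.017, 0.0]
wrist_force: [0.3, -0.0, -0.3]
opening: 0.129
```

>>> drive_tool --commands '[[[0,0,0.3,0,0,0.98,255],[0,0,0.6,0,0,0,255],[0,0,0.8,0,0,0,255],[0,0,0.8,0,0,0,255],[0,0,0.5,0,0,0,255],[0,0,0.3,0,0,0,255],[0,0,0,0,0,0,255],[0,0,0,0,0,0,255]]]'

```text
time_s: 28.8
eef_pos: [0.5287, -0.4503, 0.0866]
eef_rot: [0.003, 0.997, -0.082, 0.002]
wrist_force: [0.1, -0.4, 0.9]
opening: 0.129
```

Run:
```python
from h import *
tomove(.528,-.449)
```

```text
pos [ 0.5287 -0.4503  0.0866] psi -99.4 units x -0.02 y -0.02 F [ 0.1 -0.4  0.9] T [-0.03 -0.03  0.03] open 0.129 q1,q6 [-50.  49.] t 28.8
```

>>> drive_tool --commands '[[[0,0,0.3,0,0,0,255],[0,0,0.2,0,0,0,255],[0,0,0.06,0,0,0,255],[0,0,0,0,0,0,255],[0,0,0,0,0,0,180],[0,0,0,0,0,0,150],[0,0,0,0,0,0,120],[0,0,0,0,0,0,120]]]'

```text
time_s: 29.6
eef_pos: [0.5286, -0.4503, 0.0584]
eef_rot: [0.003, 0.997, -0.082, 0.001]
wrist_force: [0.2, -0.3, 0.3]
opening: 0.531
```

>>> drive_tool --commands '[[[0,0,-0.2,0,0,0,120],[0,0,-0.4,0,0,0,120],[0,0,-0.8,0,0,0,120],[0,0,-0.8,0,0,0,120],[0,0,-0.8,0,0,-0.98,110],[0,0,-0.8,0,0,-0.98,110],[0,0,0,0,0,-0.98,110],[0,0,0,0,0,-0.98,110],[0,0,0,0,0,0,110]]]'

```text
time_s: 30.5
eef_pos: [0.5281, -0.4491, 0.2494]
eef_rot: [0.003, 0.982, 0.191, 0.001]
wrist_force: [0.5, -0.4, 0.2]
opening: 0.574
```

Run:
```python
from h import *
tomove(.4232,-.148)
```

```text
pos [ 0.5281 -0.4491  0.2494] psi -68.0 units x 0.31 y -6.37 F [ 0.5 -0.4  0.2] T [ 0.04  0.04 -0.02] open 0.574 q1,q6 [-50.  18.] t 30.5
```

>>> drive_tool --commands '[[[0.03,-0.64,0,0,0,0,110],[0.03,-0.64,0,0,0,0,110],[0.03,-0.64,0,0,0,0,110],[0.03,-0.64,0,0,0,0,110],[0.03,-0.64,0,0,0,0,110],[0.03,-0.64,0,0,0,0,120],[0.03,-0.64,0,0,0,0,130],[0.03,-0.63,0,0,0,0,140],[0.03,-0.63,0,0,0,0,140],[0.04,-0.63,0,0,0,0,140]]]'

```text
time_s: 31.5
eef_pos: [0.4227, -0.1467, 0.2463]
eef_rot: [0.003, 0.982, 0.188, 0.001]
wrist_force: [-0.2, 1.5, -0.2]
opening: 0.455
```

>>> drive_tool --commands '[[[0,0,0.2,0,0,0,140],[0,0,0.5,0,0,0,140],[0,0,0.4,0,0,0,140],[0,0,0,0,0,0,140],[0,0,0,0,0,0,140],[0,0,0,0,0,0,140]]]'

```text
time_s: 32.1
eef_pos: [0.4242, -0.1489, 0.1923]
eef_rot: [0.003, 0.982, 0.19, 0.001]
wrist_force: [0.0, 0.3, 0.7]
opening: 0.453
```

Run:
```python
from h import *
tomove(.4235,-.148); print(ctrl.get_obs()['eef_rot'])
c=cam('scene'); im=cv2.cvtColor(c['pixels'],cv2.COLOR_RGB2BGR)[100:350,170:400]
cv2.imwrite('pics/g3.png',cv2.resize(im,None,fx=2.4,fy=2.4,interpolation=cv2.INTER_CUBIC))
```

```text
pos [ 0.4242 -0.1489  0.1923] psi -68.1 units x -0.01 y -0.02 F [0.  0.3 0.7] T [ 0.02 -0.06  0.05] open 0.453 q1,q6 [-34.  34.] t 32.1
[0.0033643  0.98184556 0.18964894 0.00111848]
```

View pics/g3.png

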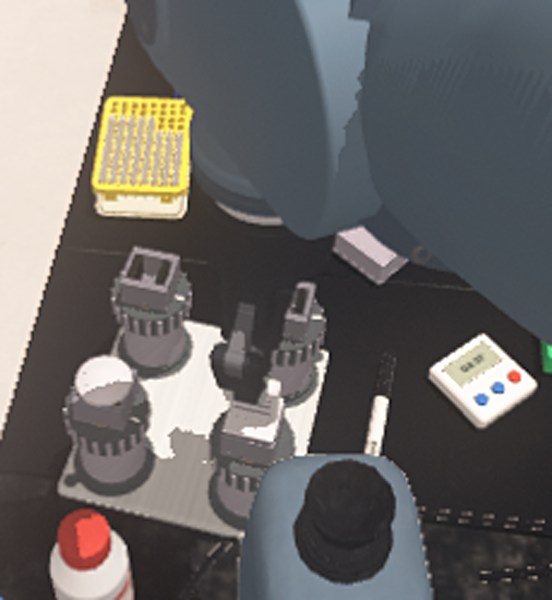

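The gripper is above stopper 3 (tab at crop px (265,390)), clear of the bottle. Columns 1 and 2 are open and seated.

>>> drive_tool --commands '[[[-0.01,-0.02,0.3,0,0,0,140],[0,0,0.3,0,0,0,140],[0,0,0.2,0,0,0,140],[0,0,0.13,0,0,0,140],[0,0,0,0,0,0,255],[0,0,0,0,0,0,255],[0,0,0,0,0,0,255],[0,0,0,0,0,0,255],[0,0,0,0,0,0,255]]]'

```text
time_s: 33.05
eef_pos: [0.423, -0.1478, 0.1452]
eef_rot: [0.003, 0.982, 0.19, 0.001]
wrist_force: [-0.7, -0.4, 1.8]
opening: 0.126
```

>>> drive_tool --commands '[[[0,0.048,0.001,0.4,0,0,255],[0,0.048,0.001,0.4,0,0,255],[0,0.024,0,0.2,0,0,255],[0,-0.048,-0.007,-0.4,0,0,255],[0,-0.048,-0.007,-0.4,0,0,255],[0,-0.048,-0.007,-0.4,0,0,255],[0,-0.048,-0.007,-0.4,0,0,255],[0,-0.048,-0.007,-0.4,0,0,255],[0,0.048,-0.007,0.4,0,0,255],[0,0.048,-0.007,0.4,0,0,255]]]'

```text
time_s: 34.05
eef_pos: [0.4221, -0.1459, 0.1469]
eef_rot: [0.016, 0.981, 0.191, 0.003]
wrist_force: [1.6, -0.1, -10.2]
opening: 0.125
```

>>> drive_tool --commands '[[[0,0.048,-0.007,0.4,0,0,255],[0,0.048,-0.007,0.4,0,0,255],[0,0.048,-0.007,0.4,0,0,255],[0,-0.048,-0.007,-0.4,0,0,255],[0,-0.048,-0.007,-0.4,0,0,255],[0,-0.048,-0.007,-0.4,0,0,255],[0,-0.048,-0.007,-0.4,0,0,255],[0,-0.048,-0.007,-0.4,0,0,255],[0,0.048,-0.007,0.4,0,0,255],[0,0.048,-0.007,0.4,0,0,255]]]'

```text
time_s: 35.05
eef_pos: [0.4218, -0.1452, 0.1505]
eef_rot: [0.015, 0.981, 0.191, 0.003]
wrist_force: [2.9, 0.6, -12.4]
opening: 0.133
```

Run:
```python
from h import *
tomove(.4235,-.148); white(.4235,-.148)
```

```text
pos [ 0.4218 -0.1452  0.1505] psi -68.0 units x 0.01 y 0.07 F [  2.9   0.6 -12.4] T [-0.04 -0.65  0.09] open 0.133 q1,q6 [-34.  35.] t 35.05
{96: 0, 100: 0, 104: 0, 108: 1, 112: 22, 116: 0, 120: 21, 124: 86, 128: 5, 132: 8, 136: 8, 140: 4, 144: 6, 148: 6, 152: 7, 156: 7, 160: 9, 164: 1, 168: 0, 172: 1, 176: 0, 180: 0, 184: 0, 188: 0, 192: 0}
```

>>> drive_tool --commands '[[[0,0.048,-0.007,0.4,0,0,255],[0,0.048,-0.007,0.4,0,0,255],[0,0.048,-0.007,0.4,0,0,255],[0,-0.048,-0.007,-0.4,0,0,255],[0,-0.048,-0.007,-0.4,0,0,255],[0,-0.048,-0.007,-0.4,0,0,255],[0,-0.048,-0.007,-0.4,0,0,255],[0,-0.048,-0.007,-0.4,0,0,255],[0,0.048,-0.007,0.4,0,0,255],[0,0.048,-0.007,0.4,0,0,255]]]'

```text
time_s: 36.1
eef_pos: [0.4217, -0.145, 0.1547]
eef_rot: [0.015, 0.981, 0.191, 0.003]
wrist_force: [2.3, 0.8, -14.4]
opening: 0.131
```

>>> drive_tool --commands '[[[0,0.048,-0.007,0.4,0,0,255],[0,0.048,-0.007,0.4,0,0,255],[0,0.048,-0.007,0.4,0,0,255],[0,-0.048,-0.007,-0.4,0,0,255],[0,-0.048,-0.007,-0.4,0,0,255],[0,-0.048,-0.007,-0.4,0,0,255],[0,-0.048,-0.007,-0.4,0,0,255],[0,-0.048,-0.007,-0.4,0,0,255],[0,0.048,-0.007,0.4,0,0,255],[0,0.048,-0.007,0.4,0,0,255]]]'

```text
time_s: 37.1
eef_pos: [0.4218, -0.1449, 0.1589]
eef_rot: [0.015, 0.981, 0.191, 0.003]
wrist_force: [3.3, -0.2, -12.9]
opening: 0.133
```

>>> drive_tool --commands '[[[0,0.048,-0.007,0.4,0,0,255],[0,0.048,-0.007,0.4,0,0,255],[0,0.048,-0.007,0.4,0,0,255],[0,-0.048,-0.007,-0.4,0,0,255],[0,-0.048,-0.007,-0.4,0,0,255],[0,-0.048,-0.007,-0.4,0,0,255],[0,-0.048,-0.007,-0.4,0,0,255],[0,-0.048,-0.007,-0.4,0,0,255],[0,0.048,-0.007,0.4,0,0,255],[0,0.048,-0.007,0.4,0,0,255]]]'

```text
time_s: 38.1
eef_pos: [0.422, -0.1451, 0.163]
eef_rot: [0.016, 0.981, 0.191, 0.003]
wrist_force: [3.2, 0.0, -16.2]
opening: 0.131
```

>>> drive_tool --commands '[[[0,0.048,-0.007,0.4,0,0,255],[0,0.048,-0.007,0.4,0,0,255],[0,0.048,-0.007,0.4,0,0,255],[0,-0.048,-0.007,-0.4,0,0,255],[0,-0.048,-0.007,-0.4,0,0,255],[0,-0.048,-0.007,-0.4,0,0,255],[0,-0.048,-0.007,-0.4,0,0,255],[0,-0.048,-0.007,-0.4,0,0,255],[0,0.048,-0.007,0.4,0,0,255],[0,0.048,-0.007,0.4,0,0,255]]]'

```text
time_s: 39.1
eef_pos: [0.4223, -0.1457, 0.1688]
eef_rot: [0.017, 0.981, 0.191, 0.004]
wrist_force: [-0.4, -0.6, -0.2]
opening: 0.134
```

>>> drive_tool --commands '[[[0,0.048,-0.007,0.4,0,0,255],[0,0.048,-0.007,0.4,0,0,255],[0,0.048,-0.007,0.4,0,0,255],[0,-0.048,-0.007,-0.4,0,0,255],[0,-0.048,-0.007,-0.4,0,0,255],[0,-0.048,-0.007,-0.4,0,0,255],[0,-0.048,-0.007,-0.4,0,0,255],[0,-0.048,-0.007,-0.4,0,0,255],[0,0.048,-0.007,0.4,0,0,255],[0,0.048,-0.007,0.4,0,0,255]]]'

```text
time_s: 40.1
eef_pos: [0.4223, -0.1456, 0.173]
eef_rot: [0.017, 0.981, 0.191, 0.004]
wrist_force: [0.6, -0.7, -0.1]
opening: 0.126
```

>>> drive_tool --commands '[[[0,0,0,0.24,0,0,255],[0,0,-0.3,0,0,0,255],[0,0,-0.6,0,0,0,255],[0,0,-0.65,0,0,0,255],[0,0,0,0,0,0,255],[0,0,0,0,0,0,255]]]'

```text
time_s: 40.7
eef_pos: [0.4225, -0.1467, 0.2505]
eef_rot: [0.001, 0.982, 0.19, 0.001]
wrist_force: [0.3, -0.2, -0.3]
opening: 0.131
```

Run:
```python
from h import *
tomove(.480,-.442); print(ctrl.get_obs()['eef_rot'])
c=cam('top');P=cloud(c)
m=((P[...,2]>.055)&(P[...,2]<.09)&(abs(P[...,0]-.54)<.12)&(abs(P[...,1]+.456)<.09)).astype(np.uint8)
k,l,s,ce=cv2.connectedComponentsWithStats(m)
for i in range(1,k):
  if s[i,4]>8: print(s[i],np.median(P[l==i],0).round(4))
print(tray()[0])
```

```text
pos [ 0.4225 -0.1467  0.2505] psi -68.1 units x -1.14 y 5.91 F [ 0.3 -0.2 -0.3] T [-0.01 -0.01  0.05] open 0.131 q1,q6 [-34.  34.] t 40.7
[9.34023324e-04 9.81778901e-01 1.90023685e-01 5.61783847e-04]
[362 140  10  10  71] [ 0.652  -0.5384  0.0725]
[329 169   8  15  86] [ 0.5787 -0.4535  0.0679]
[327 191   7  15  89] [ 0.5286 -0.4451  0.0678]
((528.5513305664062, -449.13763427734375), (121.52565002441406, 170.92897033691406), 80.80091094970703)
```

Both stoppers stand in the tray and it is unmoved. Placing stopper 3 in the near slot.

>>> drive_tool --commands '[[[-0.12,0.66,0,0,0,0,255],[-0.13,0.66,0,0,0,0,255],[-0.13,0.66,0,0,0,0,255],[-0.13,0.66,0,0,0,0,255],[-0.13,0.66,0,0,0,0,255],[-0.13,0.66,0,0,0,0,255],[-0.13,0.65,0,0,0,0,255],[-0.12,0.65,0,0,0,0,255],[-0.12,0.65,0,0,0,0,255],[0,0,0,0,0,0.98,255]]]'

```text
time_s: 41.85
eef_pos: [0.479, -0.445, 0.2474]
eef_rot: [-0.001, 0.993, 0.12, -0.001]
wrist_force: [-0.4, 0.4, -0.6]
opening: 0.131
```

>>> drive_tool --commands '[[[0,0,0,0,0,0.98,255],[0,0,0,0,0,0.98,255],[0,0,0.3,0,0,0.98,255],[0,0,0.6,0,0,0,255],[0,0,0.8,0,0,0,255],[0,0,0.8,0,0,0,255],[0,0,0.5,0,0,0,255],[0,0,0.3,0,0,0,255],[0,0,0,0,0,0,255],[0,0,0,0,0,0,255]]]'

```text
time_s: 42.85
eef_pos: [0.4801, -0.4421, 0.0855]
eef_rot: [0.0, 0.997, -0.082, 0.0]
wrist_force: [-0.2, 0.4, 0.2]
opening: 0.131
```

Run:
```python
from h import *
tomove(.480,-.442)
```

```text
pos [ 0.4801 -0.4421  0.0855] psi -99.4 units x -0.00 y -0.00 F [-0.2  0.4  0.2] T [ 0.02 -0.01 -0.  ] open 0.131 q1,q6 [-53.  46.] t 42.85
```

>>> drive_tool --commands '[[[0,0,0.3,0,0,0,255],[0,0,0.2,0,0,0,255],[0,0,0.05,0,0,0,255],[0,0,0,0,0,0,255],[0,0,0,0,0,0,180],[0,0,0,0,0,0,150],[0,0,0,0,0,0,120],[0,0,0,0,0,0,120]]]'

```text
time_s: 43.65
eef_pos: [0.4799, -0.4419, 0.0579]
eef_rot: [0.0, 0.997, -0.082, 0.0]
wrist_force: [0.0, 0.1, -0.2]
opening: 0.531
```

>>> drive_tool --commands '[[[0,0,-0.2,0,0,0,120],[0,0,-0.4,0,0,0,120],[0,0,-0.8,0,0,0,120],[0,0,-0.8,0,0,0,120],[0,0,-0.8,0,0,-1,110],[0,0,-0.8,0,0,-1,80],[0,0,0,0,0,-1,0],[0,0,0,0,0,-1,0],[0,0,0,0,0,-1,0],[0,0,0,0,0,-1,0]]]'

```text
time_s: 44.65
eef_pos: [0.4798, -0.4417, 0.2487]
eef_rot: [0.001, 0.943, 0.333, 0.0]
wrist_force: [-0.4, -0.7, -0.7]
opening: 0.997
```

>>> drive_tool --commands '[[[0,0,0,0,0,-1,0],[0,0,0,0,0,-1,0],[0,0,0,0,0,-1,0],[0,0,0,0,0,-1,0],[0,0,0,0,0,-1,0],[0,0,0,0,0,-1,0],[0,0,0,0,0,-1,0],[0,0,0,0,0,-1,0],[0,0,0,0,0,-1,0],[0,0,0,0,0,-1,0]]]'

```text
time_s: 45.65
eef_pos: [0.4798, -0.4417, 0.2485]
eef_rot: [0.0, 0.508, 0.861, -0.0]
wrist_force: [0.1, -0.3, 0.3]
opening: 1.002
```

>>> drive_tool --commands '[[[0,0,0,0,0,-1,0],[0,0,0,0,0,-1,0],[0,0,0,0,0,-1,0],[0,0,0,0,0,-1,0],[0,0,0,0,0,-1,0],[0,0,0,0,0,-1,0],[0,0,0,0,0,-1,0],[0,0,0,0,0,-1,0],[0,0,0,0,0,-1,0],[0,0,0,0,0,0,0]]]'

```text
time_s: 46.65
eef_pos: [0.4798, -0.4418, 0.2485]
eef_rot: [0.0, -0.093, 0.996, -0.0]
wrist_force: [0.1, -0.5, 0.9]
opening: 1.002
```

Run:
```python
from h import *
tomove(.560,-.204); o=ctrl.get_obs();print(o['q'].round(2),o['eef_rot'])
c=cam('scene');save(c,'sc4.png');P=cloud(c); Q=cloud(cam('top'))
# ring rim top height and mouth centre
for k,(x,y) in {'1':(.560,-.204),'2':(.4635,-.2427),'3':(.4235,-.148),'4':(.520,-.108)}.items():
  for n,X in(('sc',P),('top',Q)):
    r=np.hypot(X[...,0]-x,X[...,1]-y)
    m=(r>.022)&(r<.029)&(X[...,2]>.08)&(X[...,2]<.096); w=(r<.03)&(X[...,2]>.108)&(X[...,2]<.12)
    print(k,n,'rim z',np.median(X[m][:,2]).round(4) if m.any() else None,m.sum(),'mouth',cv2.minAreaRect(X[w][:,:2].astype(np.float32)*1000) if w.sum()>5 else None, np.median(X[w][:,2]) if w.any() else None)
```

```text
pos [ 0.4798 -0.4418  0.2485] psi 100.7 units x -2.45 y 4.38 F [ 0.1 -0.5  0.9] T [0.   0.02 0.02] open 1.002 q1,q6 [ -53. -154.] t 46.65
[-0.93  0.35  1.4   0.    1.39 -2.68] [ 2.36496099e-04 -9.28163837e-02  9.95683145e-01 -3.69894156e-04]
1 sc rim z None 0 mouth None None
1 top rim z 0.0886 165 mouth ((561.732177734375, -202.19784545898438), (36.098541259765625, 35.87822341918945), 22.074573516845703) 0.11377638042978568
2 sc rim z None 0 mouth None None
2 top rim z 0.0892 188 mouth ((465.6861572265625, -242.1673126220703), (35.88103103637695, 35.77900695800781), 22.77159309387207) 0.11357609694066062
3 sc rim z None 0 mouth None None
3 top rim z 0.0879 175 mouth ((424.93914794921875, -146.65550231933594), (36.11260986328125, 34.74837875366211), 22.818838119506836) 0.11364751504887335
4 sc rim z 0.0875 142 mouth ((523.746337890625, -107.34231567382812), (27.73149871826172, 39.91035079956055), 28.619159698486328) 0.11288389121102904
4 top rim z 0.0886 163 mouth ((521.315673828125, -107.653076171875), (36.5380859375, 37.01353454589844), 22.620235443115234) 0.11386057299376581
```

View pics/sc4.png

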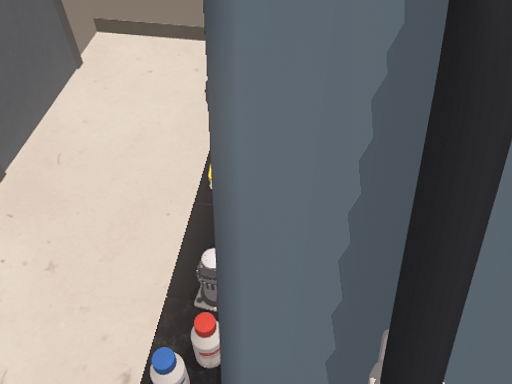

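The arm blocks the scene camera in this pose (only column 4 shows, at (210,280)). The top camera gives square 36 mm mouths at z 0.114 and ring tops at z≈0.0886, so the rings are ≈4–5 mm above the stop. Moving over ring 1.

>>> drive_tool --commands '[[[-0.35,0.63,0,0,0,0,0],[-0.35,0.63,0,0,0,0,0],[-0.35,0.63,0,0,0,0,0],[-0.35,0.63,0,0,0,0,0],[-0.35,0.62,0,0,0,0,0],[-0.35,0.62,0,0,0,0,0],[-0.35,0.62,0,0,0,0,0],[0,0,0.3,0,0,-1,0],[0,0,0.5,0,0,-1,0],[0,0,0.5,0,0,-1,0]]]'

```text
time_s: 47.75
eef_pos: [0.5606, -0.2036, 0.1828]
eef_rot: [0.001, -0.299, 0.954, -0.001]
wrist_force: [0.3, -1.0, -0.3]
opening: 1.001
```

>>> drive_tool --commands '[[[0,0,0.3,0,0,0,0],[0,0,0,0,0,0,0],[0,0,0,0,0,0,0],[0,0,0,0,0,0,0]]]'

```text
time_s: 48.15
eef_pos: [0.5609, -0.2046, 0.1692]
eef_rot: [0.001, -0.296, 0.955, -0.001]
wrist_force: [-0.0, 0.1, 1.1]
opening: 0.999
```

Run:
```python
from h import *
tomove(.5593,-.204)
```

```text
pos [ 0.5609 -0.2046  0.1692] psi 124.4 units x 0.02 y 0.03 F [-0.   0.1  1.1] T [ 0.02  0.01 -0.01] open 0.999 q1,q6 [ -31. -156.] t 48.15
```

>>> drive_tool --commands '[[[0.02,0.03,0.5,0,0,0,0],[0,0,0.5,0,0,0,0],[0,0,0.4,0,0,0,0],[0,0,0.2,0,0,0,0],[0,0,0.14,0,0,0,0],[0,0,0,0,0,0,0],[0,0,0,0,0,0,255],[0,0,0,0,0,0,255],[0,0,0,0,0,0,255],[0,0,0,0,0,0,255]]]'

```text
time_s: 49.15
eef_pos: [0.5596, -0.2044, 0.0825]
eef_rot: [0.001, -0.297, 0.955, -0.002]
wrist_force: [-0.5, -1.9, 6.6]
opening: 0.656
```

Run:
```python
from h import *
tomove(.5593,-.204)
c=cam('top');P=cloud(c)
im=cv2.cvtColor(c['pixels'],cv2.COLOR_RGB2BGR)[155:275,150:275]; cv2.imwrite('pics/r1.png',cv2.resize(im,None,fx=4.5,fy=4.5,interpolation=cv2.INTER_CUBIC))
```

```text
pos [ 0.5596 -0.2044  0.0825] psi 124.6 units x 0.00 y 0.01 F [-0.5 -1.9  6.6] T [-0.24  0.07 -0.02] open 0.656 q1,q6 [ -31. -156.] t 49.15
```

View pics/r1.png

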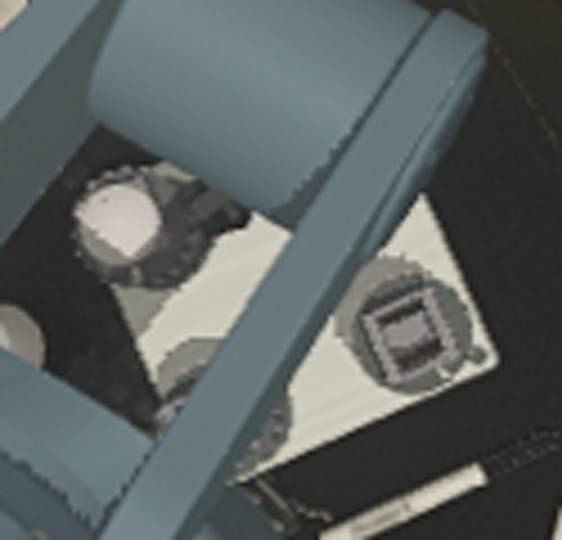

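Ring 1 is gripped (opening 0.656 ≈ 56 mm). Ring 2's white mark sits at crop px (472,352), and the fingers are clear of column 4. Turning clockwise with the thread's feed.

>>> drive_tool --commands '[[[0,0,0.003,0,0,1,255],[0,0,0.003,0,0,1,255],[0,0,0.003,0,0,1,255],[0,0,0.003,0,0,1,255],[0,0,0.003,0,0,1,255],[0,0,0.003,0,0,1,255],[0,0,0.003,0,0,1,255],[0,0,0.003,0,0,1,255],[0,0,0.003,0,0,1,255],[0,0,0.003,0,0,1,255]]]'

```text
time_s: 50.2
eef_pos: [0.5596, -0.2036, 0.081]
eef_rot: [0.002, 0.389, 0.921, 0.0]
wrist_force: [-0.6, 1.8, 8.5]
opening: 0.66
```

Run:
```python
from h import *
tomove(.5593,-.204); print(ctrl.get_obs()['joint_efforts'][5])
```

```text
pos [ 0.5596 -0.2036  0.081 ] psi 44.3 units x -0.00 y -0.01 F [-0.6  1.8  8.5] T [0.21 0.1  0.12] open 0.66 q1,q6 [-31. -76.] t 50.2
-1.752583533525467
```

>>> drive_tool --commands '[[[0,0,0.003,0,0,1,255],[0,0,0.003,0,0,1,255],[0,0,0.003,0,0,1,255],[0,0,0.003,0,0,1,255],[0,0,0.003,0,0,1,255],[0,0,0.003,0,0,1,255],[0,0,0.003,0,0,1,255],[0,0,0.002,0,0,1,255],[0,0,0.002,0,0,1,255],[0,0,0.002,0,0,1,255]]]'

```text
time_s: 51.2
eef_pos: [0.5604, -0.2034, 0.0797]
eef_rot: [0.002, 0.89, 0.456, 0.002]
wrist_force: [3.8, 2.5, 4.7]
opening: 0.66
```

Run:
```python
from h import *
tomove(.5593,-.204)
```

```text
pos [ 0.5604 -0.2034  0.0797] psi -35.7 units x -0.02 y -0.01 F [3.8 2.5 4.7] T [ 0.47 -0.51  0.15] open 0.66 q1,q6 [-31.   4.] t 51.2
```

>>> drive_tool --commands '[[[0,0,0.003,0,0,1,255],[0,0,0.003,0,0,1,255],[0,0,0.003,0,0,1,255],[0,0,0.003,0,0,1,255],[0,0,0.003,0,0,1,255]]]'

```text
time_s: 51.7
eef_pos: [0.561, -0.2038, 0.0792]
eef_rot: [0.002, 0.992, 0.126, 0.003]
wrist_force: [10.4, 3.1, 4.1]
opening: 0.657
```

Run:
```python
from h import *
tomove(.5593,-.204)
```

```text
pos [ 0.561  -0.2038  0.0792] psi -75.5 units x -0.03 y -0.00 F [10.4  3.1  4.1] T [ 0.51 -1.96  1.51] open 0.657 q1,q6 [-31.  44.] t 51.7
```

>>> drive_tool --commands '[[[0,0,0,0,0,0,255],[0,0,0,0,0,0,255]]]'

```text
time_s: 51.9
eef_pos: [0.5617, -0.2036, 0.0793]
eef_rot: [0.001, 0.992, 0.127, 0.004]
wrist_force: [9.2, 3.1, 3.4]
opening: 0.662
```

Run:
```python
from h import *
tomove(.5593,-.204)
```

```text
pos [ 0.5617 -0.2036  0.0793] psi -75.4 units x -0.05 y -0.00 F [9.2 3.1 3.4] T [ 0.33 -1.09 -0.04] open 0.662 q1,q6 [-31.  44.] t 51.9
```

>>> drive_tool --commands '[[[0,0,0,0,0,0.5,255],[0,0,0,0,0,0.5,255],[0,0,0,0,0,0,255]]]'

```text
time_s: 52.2
eef_pos: [0.5617, -0.2038, 0.0792]
eef_rot: [0.001, 0.998, 0.057, 0.004]
wrist_force: [8.4, 0.6, 1.5]
opening: 0.658
```

Run:
```python
from h import *
tomove(.5593,-.204)
c=cam('top')
im=cv2.cvtColor(c['pixels'],cv2.COLOR_RGB2BGR)[155:275,150:275]; cv2.imwrite('pics/r2.png',cv2.resize(im,None,fx=4.5,fy=4.5,interpolation=cv2.INTER_CUBIC))
c=cam('scene')
P=cloud(c); r=np.hypot(P[...,0]-.5593,P[...,1]+.204)
m=(r>.022)&(r<.03)&(P[...,2]>.076)&(P[...,2]<.096); print(m.sum(), np.median(P[m][:,2]) if m.any() else 0)
```

```text
pos [ 0.5617 -0.2038  0.0792] psi -83.5 units x -0.05 y -0.00 F [8.4 0.6 1.5] T [ 0.21 -1.21  0.43] open 0.658 q1,q6 [-31.  52.] t 52.2
0 0
```

>>> drive_tool --commands '[[[0,0,0,0,0,0,0],[0,0,0,0,0,0,0],[0,0,0,0,0,0,0],[0,0,0,0,0,0,0]]]'

```text
time_s: 52.7
eef_pos: [0.5579, -0.2032, 0.0767]
eef_rot: [-0.0, 0.998, 0.057, -0.0]
wrist_force: [0.4, 1.2, 0.2]
opening: 0.997
```

Run:
```python
from h import *
tomove(.5593,-.204)
P=cloud(cam('top')); r=np.hypot(P[...,0]-.5613,P[...,1]+.203)
m=(r>.019)&(r<.03)&(P[...,2]>.076)&(P[...,2]<.096); print(m.sum(), np.median(P[m][:,2]) if m.any() else 0)
```

```text
pos [ 0.5579 -0.2032  0.0767] psi -83.4 units x 0.03 y 0.02 F [0.4 1.2 0.2] T [ 0.01 -0.01  0.  ] open 0.997 q1,q6 [-31.  52.] t 52.7
0 0
```

View pics/r2.png

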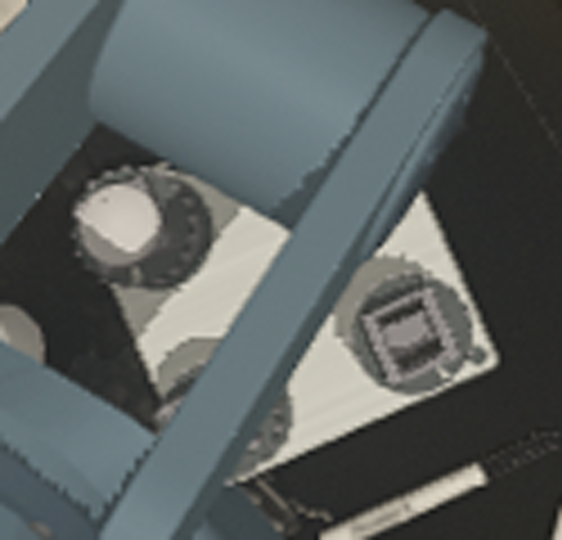

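>>> drive_tool --commands '[[[0.03,0.02,-0.05,0,0,0,0],[0,0,0,0,0,0,255],[0,0,0,0,0,0,255],[0,0,0,0,0,0,255],[0,0,0,0,0,0,255]]]'

```text
time_s: 53.25
eef_pos: [0.5601, -0.2041, 0.08]
eef_rot: [-0.0, 0.998, 0.057, 0.0]
wrist_force: [-1.2, 2.3, 6.8]
opening: 0.658
```

Run:
```python
from h import *
tomove(.5593,-.204)
```

```text
pos [ 0.5601 -0.2041  0.08  ] psi -83.4 units x -0.02 y -0.00 F [-1.2  2.3  6.8] T [ 0.25  0.26 -0.05] open 0.658 q1,q6 [-31.  52.] t 53.25
```

>>> drive_tool --commands '[[[0,0,0,0,0,0.5,255],[0,0,0,0,0,0.5,255]]]'

```text
time_s: 53.45
eef_pos: [0.56, -0.204, 0.08]
eef_rot: [0.001, 1.0, -0.011, -0.0]
wrist_force: [-1.1, 1.2, 4.0]
opening: 0.657
```

Run:
```python
from h import *
tomove(.5593,-.204)
```

```text
pos [ 0.56  -0.204  0.08 ] psi -91.3 units x -0.01 y 0.00 F [-1.1  1.2  4. ] T [0.36 0.15 3.05] open 0.657 q1,q6 [-31.  60.] t 53.45
```

>>> drive_tool --commands '[[[0,0,0,0,0,0.5,255],[0,0,0,0,0,0.5,255]]]'

```text
time_s: 53.65
eef_pos: [0.5605, -0.2041, 0.0799]
eef_rot: [0.0, 0.997, -0.083, 0.001]
wrist_force: [0.3, 0.1, 3.5]
opening: 0.659
```

Run:
```python
from h import *
tomove(.5593,-.204)
```

```text
pos [ 0.5605 -0.2041  0.0799] psi -99.6 units x -0.02 y 0.00 F [0.3 0.1 3.5] T [ 0.08 -0.05  0.04] open 0.659 q1,q6 [-31.  68.] t 53.65
```

Ring 1's torque peaked at 3 N m over 8°, then the grip slipped, so it is on its stop (about 3.4 rad travelled). Next is ring 2: open, lift, unwind the wrist and move over.

>>> drive_tool --commands '[[[0,0,0,0,0,0,0],[0,0,0,0,0,0,0],[0,0,0,0,0,0,0],[0,0,-0.4,0,0,0,0],[0,0,-0.8,0,0,0,0],[0,0,-0.8,0,0,-1,0],[0,0,0,0,0,-1,0],[0,0,0,0,0,-1,0],[0,0,0,0,0,-1,0],[0,0,0,0,0,-1,0]]]'

```text
time_s: 54.65
eef_pos: [0.5598, -0.2041, 0.1794]
eef_rot: [-0.0, 0.964, 0.267, -0.0]
wrist_force: [-0.6, -0.3, -0.3]
opening: 1.002
```

>>> drive_tool --commands '[[[0,0,0,0,0,-1,0],[0,0,0,0,0,-1,0],[0,0,0,0,0,-1,0],[0,0,0,0,0,-1,0],[0,0,0,0,0,-1,0],[0,0,0,0,0,-1,0],[0,0,0,0,0,-1,0],[0,0,0,0,0,-1,0],[0,0,0,0,0,-1,0],[0,0,0,0,0,-1,0]]]'

```text
time_s: 55.65
eef_pos: [0.5598, -0.2042, 0.1792]
eef_rot: [-0.0, 0.567, 0.824, -0.0]
wrist_force: [0.5, -0.3, 0.3]
opening: 1.005
```

>>> drive_tool --commands '[[[0,0,0,0,0,-1,0],[0,0,0,0,0,-1,0],[0,0,0,0,0,-1,0],[0,0,0,0,0,-1,0],[0,0,0,0,0,-1,0],[0,0,0,0,0,-1,0],[0,0,0,0,0,-1,0],[0,0,0,0,0,-1,0],[0,0,0,0,0,-1,0],[0,0,0,0,0,-1,0]]]'

```text
time_s: 56.65
eef_pos: [0.5598, -0.2042, 0.1792]
eef_rot: [-0.0, -0.096, 0.995, 0.0]
wrist_force: [-0.1, 0.1, 0.8]
opening: 1.002
```

Run:
```python
from h import *
tomove(.4637,-.2427)
```

```text
pos [ 0.5598 -0.2042  0.1792] psi 101.0 units x 2.03 y -0.39 F [-0.1  0.1  0.8] T [ 0.01 -0.01 -0.01] open 1.002 q1,q6 [ -31. -132.] t 56.65
```

>>> drive_tool --commands '[[[0.51,-0.1,0,0,0,0,0],[0.51,-0.1,0,0,0,0,0],[0.51,-0.1,0,0,0,0,0],[0.5,-0.09,0,0,0,0,0],[0,0,0.3,0,0,-1,0],[0,0,0.4,0,0,0,0],[0,0,0,0,0,0,0],[0,0,0,0,0,0,0]]]'

```text
time_s: 57.45
eef_pos: [0.4636, -0.2418, 0.1444]
eef_rot: [-0.0, -0.161, 0.987, 0.0]
wrist_force: [-0.3, -0.6, 0.8]
opening: 1.0
```

Run:
```python
from h import *
tomove(.4637,-.2427)
```

```text
pos [ 0.4636 -0.2418  0.1444] psi 108.6 units x 0.00 y -0.02 F [-0.3 -0.6  0.8] T [-0.    0.06 -0.03] open 1.0 q1,q6 [ -41. -149.] t 57.45
```

>>> drive_tool --commands '[[[0,-0.02,0.4,0,0,0,0],[0,0,0.4,0,0,0,0],[0,0,0.25,0,0,0,0],[0,0,0.17,0,0,0,0],[0,0,0,0,0,0,0],[0,0,0,0,0,0,255],[0,0,0,0,0,0,255],[0,0,0,0,0,0,255],[0,0,0,0,0,0,255]]]'

```text
time_s: 58.35
eef_pos: [0.4648, -0.2435, 0.0848]
eef_rot: [0.001, -0.162, 0.987, -0.001]
wrist_force: [-0.9, 0.7, 7.2]
opening: 0.655
```

Run:
```python
from h import *
tomove(.4637,-.2427)
```

```text
pos [ 0.4648 -0.2435  0.0848] psi 108.6 units x 0.01 y 0.02 F [-0.9  0.7  7.2] T [ 0.06  0.26 -0.02] open 0.655 q1,q6 [ -41. -149.] t 58.35
```

>>> drive_tool --commands '[[[0,0,0.003,0,0,1,255],[0,0,0.003,0,0,1,255],[0,0,0.003,0,0,1,255],[0,0,0.003,0,0,1,255],[0,0,0.003,0,0,1,255],[0,0,0.003,0,0,1,255],[0,0,0.003,0,0,1,255],[0,0,0.003,0,0,1,255],[0,0,0.003,0,0,1,255],[0,0,0.003,0,0,1,255]]]'

```text
time_s: 59.35
eef_pos: [0.4644, -0.2443, 0.0834]
eef_rot: [0.001, 0.513, 0.858, -0.001]
wrist_force: [-4.5, -2.7, 6.8]
opening: 0.659
```

Run:
```python
from h import *
tomove(.4637,-.2427)
```

```text
pos [ 0.4644 -0.2443  0.0834] psi 28.3 units x 0.04 y 0.00 F [-4.5 -2.7  6.8] T [-0.39  0.68  0.11] open 0.659 q1,q6 [-41. -69.] t 59.35
```

>>> drive_tool --commands '[[[0,0,0.003,0,0,1,255],[0,0,0.003,0,0,1,255],[0,0,0.003,0,0,1,255],[0,0,0.003,0,0,1,255],[0,0,0.003,0,0,1,255]]]'

```text
time_s: 59.85
eef_pos: [0.464, -0.2444, 0.0827]
eef_rot: [0.001, 0.776, 0.631, -0.001]
wrist_force: [-5.9, -3.0, 8.1]
opening: 0.656
```

Run:
```python
from h import *
tomove(.4637,-.2427)
```

```text
pos [ 0.464  -0.2444  0.0827] psi -11.7 units x 0.03 y -0.01 F [-5.9 -3.   8.1] T [-0.38  1.02  0.08] open 0.656 q1,q6 [-41. -29.] t 59.85
```

>>> drive_tool --commands '[[[0,0,0.003,0,0,1,255],[0,0,0.003,0,0,1,255],[0,0,0.003,0,0,1,255],[0,0,0.003,0,0,1,255],[0,0,0.003,0,0,1,255],[0,0,0.003,0,0,1,255]]]'

```text
time_s: 60.45
eef_pos: [0.4636, -0.244, 0.0817]
eef_rot: [0.001, 0.965, 0.261, -0.001]
wrist_force: [-7.4, -0.9, 10.2]
opening: 0.659
```

Run:
```python
from h import *
tomove(.4637,-.2427)
```

```text
pos [ 0.4636 -0.244   0.0817] psi -59.7 units x 0.01 y -0.02 F [-7.4 -0.9 10.2] T [-0.15  1.26  0.13] open 0.659 q1,q6 [-41.  19.] t 60.45
```

>>> drive_tool --commands '[[[0,0,0.003,0,0,1,255],[0,0,0.003,0,0,1,255],[0,0,0.003,0,0,1,255]]]'

```text
time_s: 60.75
eef_pos: [0.4636, -0.2438, 0.0813]
eef_rot: [0.001, 0.998, 0.055, -0.001]
wrist_force: [-7.9, 0.1, 10.9]
opening: 0.653
```

Run:
```python
from h import *
tomove(.4637,-.2427)
```

```text
pos [ 0.4636 -0.2438  0.0813] psi -83.7 units x 0.01 y -0.02 F [-7.9  0.1 10.9] T [0.05 1.28 0.09] open 0.653 q1,q6 [-41.  43.] t 60.75
```

>>> drive_tool --commands '[[[0,0,0.003,0,0,1,255],[0,0,0.003,0,0,1,255],[0,0,0.003,0,0,1,255]]]'

```text
time_s: 61.05
eef_pos: [0.4669, -0.2447, 0.0813]
eef_rot: [0.002, 0.988, -0.153, 0.004]
wrist_force: [6.9, -2.5, -0.5]
opening: 0.658
```

Run:
```python
from h import *
tomove(.4637,-.2427)
```

```text
pos [ 0.4669 -0.2447  0.0813] psi -107.6 units x -0.07 y -0.02 F [ 6.9 -2.5 -0.5] T [-0.48 -0.99  2.09] open 0.658 q1,q6 [-41.  67.] t 61.05
```

>>> drive_tool --commands '[[[0,0,0,0,0,0,0],[0,0,0,0,0,0,0],[0,0,0,0,0,0,0],[0,0,-0.04,0,0,0,0]]]'

```text
time_s: 61.45
eef_pos: [0.4638, -0.2427, 0.0812]
eef_rot: [-0.0, 0.989, -0.151, -0.0]
wrist_force: [-0.2, -0.4, -0.6]
opening: 1.001
```

Run:
```python
from h import *
tomove(.4640,-.2435)
```

```text
pos [ 0.4638 -0.2427  0.0812] psi -107.3 units x 0.01 y 0.01 F [-0.2 -0.4 -0.6] T [ 0.    0.   -0.03] open 1.001 q1,q6 [-41.  67.] t 61.45
```

>>> drive_tool --commands '[[[0,0,0,0,0,0,255],[0,0,0,0,0,0,255],[0,0,0,0,0,0,255],[0,0,0,0,0,0,255],[0,0,0,0,0,0.5,255],[0,0,0,0,0,0.5,255]]]'

```text
time_s: 62.05
eef_pos: [0.4639, -0.2437, 0.0821]
eef_rot: [0.001, 0.976, -0.219, -0.0]
wrist_force: [-2.8, -1.0, 5.4]
opening: 0.661
```

Run:
```python
from h import *
tomove(.4640,-.2435)
```

```text
pos [ 0.4639 -0.2437  0.0821] psi -115.3 units x -0.00 y -0.00 F [-2.8 -1.   5.4] T [-0.12  0.41  2.48] open 0.661 q1,q6 [-41.  75.] t 62.05
```

>>> drive_tool --commands '[[[0,0,0,0,0,0.5,255]]]'

```text
time_s: 62.15
eef_pos: [0.4657, -0.2446, 0.0825]
eef_rot: [0.002, 0.967, -0.254, 0.002]
wrist_force: [2.7, -6.9, -6.2]
opening: 0.655
```

Run:
```python
from h import *
tomove(.4640,-.2435)
```

```text
pos [ 0.4657 -0.2446  0.0825] psi -119.5 units x -0.04 y -0.00 F [ 2.7 -6.9 -6.2] T [-1.08 -0.29  0.18] open 0.655 q1,q6 [-41.  79.] t 62.15
```

Ring 2 is on its stop too (2.5 N m, then slip, after ~3.5 rad). For ring 3 I'll use short strokes with jaw directions from -90° to -146° and a part-open gripper, clear of the bottle.

>>> drive_tool --commands '[[[0,0,0,0,0,0,0],[0,0,0,0,0,0,0],[0,0,0,0,0,0,0],[0,0,-0.4,0,0,0,0],[0,0,-0.9,0,0,0,0],[0,0,-0.9,0,0,-0.9,50],[0,0,-0.1,0,0,-0.9,50],[0,0,0,0,0,-0.9,50],[0,0,0,0,0,-0.9,50],[0,0,0,0,0,0,50]]]'

```text
time_s: 63.15
eef_pos: [0.4639, -0.2427, 0.1964]
eef_rot: [-0.0, 1.0, -0.005, -0.0]
wrist_force: [0.3, 0.2, 0.9]
opening: 0.805
```

Run:
```python
from h import *
tomove(.4240,-.1476)
```

```text
pos [ 0.4639 -0.2427  0.1964] psi -90.5 units x -0.82 y -1.89 F [0.3 0.2 0.9] T [ 0.02 -0.01 -0.04] open 0.805 q1,q6 [-41.  50.] t 63.15
```

>>> drive_tool --commands '[[[-0.2,-0.47,0,0,0,0,50],[-0.2,-0.47,0,0,0,0,50],[-0.21,-0.47,0,0,0,0,50],[-0.21,-0.48,0,0,0,0,50],[0,0,0.4,0,0,0,50],[0,0,0.6,0,0,0,50],[0,0,0,0,0,0,50],[0,0,0,0,0,0,50],[0,0,0,0,0,0,50]]]'

```text
time_s: 64.05
eef_pos: [0.4248, -0.1485, 0.1476]
eef_rot: [0.0, 1.0, -0.006, 0.001]
wrist_force: [-0.3, -0.8, 0.2]
opening: 0.806
```

Run:
```python
from h import *
tomove(.4240,-.1476)
for n in ('scene','top'):
    c=cam(n); P=cloud(c); r=np.hypot(P[...,0]-.424,P[...,1]+.1476)
    m=(r>.019)&(r<.03)&(P[...,2]>.07)&(P[...,2]<.096); print(m.sum(), np.median(P[m][:,2]) if m.any() else 0)
    save(c,'r3%s.png'%n)
```

```text
pos [ 0.4248 -0.1485  0.1476] psi -90.7 units x -0.02 y -0.02 F [-0.3 -0.8  0.2] T [-0.01  0.04  0.01] open 0.806 q1,q6 [-34.  56.] t 64.05
335 0.08747410851985578
61 0.0876673912626564
```

View pics/r3scene.png

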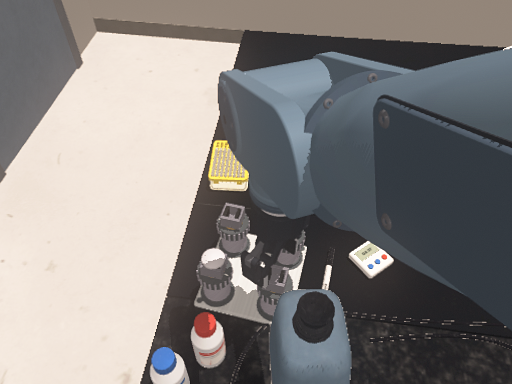

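Ring 3's top is at z≈0.0875. The gripper is above column 3 at px (275,275), with the bottle at (310,320) beside it. Descending in two steps to watch the force.

>>> drive_tool --commands '[[[-0.01,-0.02,0.3,0,0,0,50],[0,0,0.3,0,0,0,50],[0,0,0.15,0,0,0,50],[0,0,0,0,0,0,50]]]'

```text
time_s: 64.55
eef_pos: [0.4232, -0.1468, 0.1085]
eef_rot: [-0.0, 1.0, -0.006, -0.001]
wrist_force: [-0.4, -0.9, 0.4]
opening: 0.799
```

>>> drive_tool --commands '[[[0,0,0.2,0,0,0,50],[0,0,0.15,0,0,0,50],[0,0,0.13,0,0,0,50],[0,0,0,0,0,0,50]]]'

```text
time_s: 64.95
eef_pos: [0.4229, -0.1465, 0.0839]
eef_rot: [-0.001, 1.0, -0.005, -0.001]
wrist_force: [0.5, 0.2, 0.4]
opening: 0.804
```

>>> drive_tool --commands '[[[0,0,0,0,0,0,255],[0,0,0,0,0,0,255],[0,0,0,0,0,0,255]]]'

```text
time_s: 65.25
eef_pos: [0.4235, -0.1476, 0.0854]
eef_rot: [0.001, 1.0, -0.005, -0.0]
wrist_force: [-3.9, -3.2, 3.6]
opening: 0.655
```

Run:
```python
from h import *
tomove(.4240,-.1476)
```

```text
pos [ 0.4235 -0.1476  0.0854] psi -90.6 units x 0.01 y 0.00 F [-3.9 -3.2  3.6] T [-0.46  0.72 -0.1 ] open 0.655 q1,q6 [-34.  56.] t 65.25
```

>>> drive_tool --commands '[[[0,0,0.003,0,0,1,255],[0,0,0.003,0,0,1,255],[0,0,0.003,0,0,1,255],[0,0,0.003,0,0,1,255],[0,0,0.003,0,0,1,255],[0,0,0.003,0,0,1,255],[0,0,0.003,0,0,1,255]]]'

```text
time_s: 65.95
eef_pos: [0.4239, -0.147, 0.0844]
eef_rot: [-0.0, 0.879, -0.477, 0.0]
wrist_force: [-2.4, 1.1, 5.2]
opening: 0.656
```

Run:
```python
from h import *
tomove(.4240,-.1476)
```

```text
pos [ 0.4239 -0.147   0.0844] psi -146.9 units x 0.01 y 0.00 F [-2.4  1.1  5.2] T [0.03 0.37 0.11] open 0.656 q1,q6 [-34. 113.] t 65.95
```

>>> drive_tool --commands '[[[0,0,0,0,0,0,50],[0,0,0,0,0,0,50],[0,0,0,0,0,-1,50],[0,0,0,0,0,-1,50],[0,0,0,0,0,-1,50],[0,0,0,0,0,-1,50],[0,0,0,0,0,-1,50],[0,0,0,0,0,-1,50],[0,0,0,0,0,-1,50],[0,0,0,0,0,0,50]]]'

```text
time_s: 66.95
eef_pos: [0.4237, -0.1469, 0.0838]
eef_rot: [-0.0, 1.0, -0.003, 0.0]
wrist_force: [0.3, 0.9, -0.0]
opening: 0.802
```

Run:
```python
from h import *
tomove(.4240,-.1476)
```

```text
pos [ 0.4237 -0.1469  0.0838] psi -90.4 units x 0.01 y 0.01 F [ 0.3  0.9 -0. ] T [ 0.01 -0.01 -0.01] open 0.802 q1,q6 [-34.  56.] t 66.95
```

Stroke 1 turned freely for 56° (0.11 N m, thread friction only). Strokes 2 and 3:

>>> drive_tool --commands '[[[0,0.01,0,0,0,0,255],[0,0,0,0,0,0,255],[0,0,0,0,0,0,255],[0,0,0.003,0,0,1,255],[0,0,0.003,0,0,1,255],[0,0,0.003,0,0,1,255],[0,0,0.003,0,0,1,255],[0,0,0.003,0,0,1,255],[0,0,0.003,0,0,1,255],[0,0,0.003,0,0,1,255]]]'

```text
time_s: 67.95
eef_pos: [0.4239, -0.1472, 0.0834]
eef_rot: [-0.0, 0.879, -0.478, 0.0]
wrist_force: [-0.6, 3.3, 7.1]
opening: 0.656
```

Run:
```python
from h import *
tomove(.4240,-.1476)
```

```text
pos [ 0.4239 -0.1472  0.0834] psi -147.1 units x 0.01 y 0.00 F [-0.6  3.3  7.1] T [0.52 0.18 0.1 ] open 0.656 q1,q6 [-34. 113.] t 67.95
```

>>> drive_tool --commands '[[[0,0,0,0,0,0,50],[0,0,0,0,0,0,50],[0,0,0,0,0,-1,50],[0,0,0,0,0,-1,50],[0,0,0,0,0,-1,50],[0,0,0,0,0,-1,50],[0,0,0,0,0,-1,50],[0,0,0,0,0,-1,50],[0,0,0,0,0,-1,50],[0,0,0,0,0,0,50]]]'

```text
time_s: 68.95
eef_pos: [0.4235, -0.1475, 0.0827]
eef_rot: [0.0, 1.0, -0.004, -0.0]
wrist_force: [-0.3, -0.1, 0.2]
opening: 0.805
```

>>> drive_tool --commands '[[[0,0.01,0,0,0,0,255],[0,0,0,0,0,0,255],[0,0,0,0,0,0,255],[0,0,0.003,0,0,1,255],[0,0,0.003,0,0,1,255],[0,0,0.003,0,0,1,255]]]'

```text
time_s: 69.55
eef_pos: [0.4236, -0.1475, 0.0827]
eef_rot: [-0.0, 0.976, -0.216, -0.0]
wrist_force: [-0.3, 5.1, 7.2]
opening: 0.652
```

Run:
```python
from h import *
tomove(.4240,-.1476)
```

```text
pos [ 0.4236 -0.1475  0.0827] psi -115.0 units x 0.01 y -0.00 F [-0.3  5.1  7.2] T [0.92 0.02 1.99] open 0.652 q1,q6 [-34.  81.] t 69.55
```

>>> drive_tool --commands '[[[0,0,0.003,0,0,1,255],[0,0,0.003,0,0,1,255]]]'

```text
time_s: 69.75
eef_pos: [0.4237, -0.1473, 0.0824]
eef_rot: [-0.0, 0.936, -0.351, -0.0]
wrist_force: [-0.7, 4.0, 5.7]
opening: 0.656
```

Run:
```python
from h import *
tomove(.4240,-.1476)
```

```text
pos [ 0.4237 -0.1473  0.0824] psi -131.1 units x 0.01 y 0.00 F [-0.7  4.   5.7] T [0.68 0.09 0.12] open 0.656 q1,q6 [-34.  97.] t 69.75
```

>>> drive_tool --commands '[[[0,0,0,0,0,0,50],[0,0,0,0,0,0,50],[0,0,0,0,0,-1,50],[0,0,0,0,0,-1,50],[0,0,0,0,0,-1,50],[0,0,0,0,0,-1,50],[0,0,0,0,0,-1,50],[0,0,-0.02,0,0,0,255],[0,0,0,0,0,0,255],[0,0,0,0,0,0,255]]]'

```text
time_s: 70.75
eef_pos: [0.4235, -0.1478, 0.0833]
eef_rot: [-0.0, 1.0, -0.007, -0.0]
wrist_force: [-2.5, 2.9, 5.5]
opening: 0.657
```

>>> drive_tool --commands '[[[0,0,0,0,0,0.5,255]]]'

```text
time_s: 70.85
eef_pos: [0.4234, -0.1477, 0.0832]
eef_rot: [-0.0, 0.999, -0.041, -0.0]
wrist_force: [-0.9, 4.0, 6.0]
opening: 0.657
```

Run:
```python
from h import *
tomove(.4240,-.1476)
```

```text
pos [ 0.4234 -0.1477  0.0832] psi -94.7 units x 0.01 y -0.00 F [-0.9  4.   6. ] T [0.65 0.15 1.45] open 0.657 q1,q6 [-34.  60.] t 70.85
```

>>> drive_tool --commands '[[[0,0,0,0,0,0.5,255]]]'

```text
time_s: 70.95
eef_pos: [0.4234, -0.1476, 0.0832]
eef_rot: [0.0, 0.997, -0.075, -0.0]
wrist_force: [-0.4, 3.5, 5.8]
opening: 0.655
```

Run:
```python
from h import *
tomove(.4240,-.1476)
```

```text
pos [ 0.4234 -0.1476  0.0832] psi -98.6 units x 0.01 y -0.00 F [-0.4  3.5  5.8] T [0.72 0.08 2.92] open 0.655 q1,q6 [-34.  64.] t 70.95
```

>>> drive_tool --commands '[[[0,0,0,0,0,0.5,255]]]'

```text
time_s: 71.05
eef_pos: [0.4221, -0.1472, 0.0831]
eef_rot: [-0.0, 0.994, -0.111, -0.002]
wrist_force: [-9.7, 3.5, 11.9]
opening: 0.656
```

Run:
```python
from h import *
tomove(.4240,-.1476)
```

```text
pos [ 0.4221 -0.1472  0.0831] psi -102.8 units x 0.04 y -0.00 F [-9.7  3.5 11.9] T [0.55 1.29 0.1 ] open 0.656 q1,q6 [-34.  68.] t 71.05
```

>>> drive_tool --commands '[[[0,0,0,0,0,0.5,255]]]'

```text
time_s: 71.15
eef_pos: [0.4221, -0.1471, 0.083]
eef_rot: [-0.001, 0.989, -0.147, -0.002]
wrist_force: [-8.3, 4.5, 11.1]
opening: 0.655
```

Run:
```python
from h import *
tomove(.4240,-.1476)
```

```text
pos [ 0.4221 -0.1471  0.083 ] psi -106.9 units x 0.04 y -0.00 F [-8.3  4.5 11.1] T [0.78 1.   0.09] open 0.655 q1,q6 [-34.  72.] t 71.15
```

Each ring now builds to ~3 N m and then breaks away. I'll lift clear and check ring heights and mark positions by camera.

>>> drive_tool --commands '[[[0,0,0,0,0,0,50],[0,0,0,0,0,0,50],[0,0,0,0,0,0,50],[0,0,-0.3,0,0,0,50],[0,0,-0.6,0,0,0,50],[0,0,-0.9,0,0,0,50],[0,0,-0.9,0,0,0,50],[0,0,-0.9,0,0,0,50]]]'

```text
time_s: 71.95
eef_pos: [0.4234, -0.1479, 0.2648]
eef_rot: [0.0, 0.989, -0.145, 0.0]
wrist_force: [1.2, -0.6, 0.2]
opening: 0.807
```

>>> drive_tool --commands '[[[-0.9,0,-0.3,0,0,0,50],[-0.9,0,-0.3,0,0,0,50],[-0.9,0,-0.3,0,0,0,50],[-0.9,0,0,0,0,0,50],[-0.9,0,0,0,0,0,50],[-0.9,-0.5,0,0,0,0,50],[0,-0.9,0,0,0,0,50],[0,-0.9,0,0,0,0,50],[0,0,0,0,0,0,50]]]'

```text
time_s: 72.85
eef_pos: [0.2225, 0.0177, 0.3092]
eef_rot: [-0.002, 0.99, -0.137, -0.011]
wrist_force: [-0.9, -0.2, -0.2]
opening: 0.805
```

```bash
cat > rings.py <<'E'
from h import *
tomove(.4240,-.1476)
for n in ('top','scene'):
    c=cam(n); P=cloud(c); save(c,'f%s.png'%n); hs=cv2.cvtColor(c['pixels'],cv2.COLOR_RGB2HSV)
    for k,(x,y) in {'1':(.560,-.2041),'2':(.464,-.2435),'3':(.4238,-.1475),'4':(.520,-.108)}.items():
        if n=='top': x+=.0015;y+=.001
        else: x-=.002; 
        r=np.hypot(P[...,0]-x,P[...,1]-y)
        m=(r>.021)&(r<.029)&(P[...,2]>.076)&(P[...,2]<.096); b=(r<.03)&(P[...,2]>.108)&(P[...,2]<.117)
        w=m&(r>.024)&(c['pixels'].min(2)>170)
        q=P[w]; a=np.degrees(np.arctan2(q[:,1]-y,q[:,0]-x))
        print(n,k,'rim z',np.round(np.median(P[m][:,2]),4) if m.any() else 0,m.sum(),'mouth z',np.round(np.median(P[b][:,2]),4) if b.any() else 0,'mark',len(q),np.round(np.median(a)) if len(q) else None)
print(tray()[0])
E
python3 rings.py
```

```text
pos [0.2225 0.0177 0.3092] psi -105.8 units x 4.78 y 2.08 F [-0.9 -0.2 -0.2] T [-0.03  0.01  0.02] open 0.805 q1,q6 [-27.  79.] t 72.85
top 1 rim z 0.0858 200 mouth z 0.1139 mark 0 None
top 2 rim z 0.0859 233 mouth z 0.1135 mark 0 None
top 3 rim z 0.0855 211 mouth z 0.1138 mark 0 None
top 4 rim z 0.0886 200 mouth z 0.1136 mark 0 None
scene 1 rim z 0.0846 261 mouth z 0.113 mark 0 None
scene 2 rim z 0.0849 272 mouth z 0.1128 mark 2 22.0
scene 3 rim z 0.0855 265 mouth z 0.1133 mark 3 19.0
scene 4 rim z 0.0874 339 mouth z 0.1127 mark 2 -66.0
((528.5211791992188, -449.37237548828125), (121.71355438232422, 170.97166442871094), 80.8274917602539)
```

View pics/ftop.png

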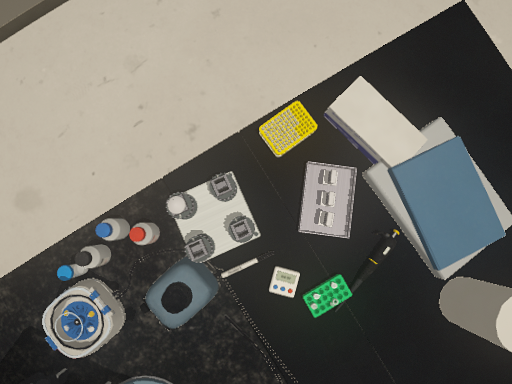

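The three rims are now uniform at z≈0.0857, ring 4 is unchanged at 0.0886, and three stoppers stand in the tray (px (328,175), (326,198), (322,216)). One close look at the marks.

Run:
```python
from h import *
a=cv2.imread('pics/ftop.png')[165:270,160:265]; b=cv2.imread('pics/fscene.png')[190:325,190:315]
a=cv2.resize(a,(398,398),interpolation=cv2.INTER_CUBIC); b=cv2.resize(b,(369,398),interpolation=cv2.INTER_CUBIC)
cv2.imwrite('pics/fin.png',np.hstack([a,b]))
# relative brightness around each rim, both views, by projecting the rim circle
for n in('top','scene'):
    c=cam(n); g=c['pixels'].min(2).astype(np.float32)
    for k,(x,y,z) in {'1':(.560,-.2041,.0852),'2':(.464,-.2435,.0852),'3':(.4238,-.1475,.0852),'4':(.520,-.108,.0885)}.items():
        if n=='top': x+=.0015;y+=.001
        else: x-=.002
        A=np.arange(-180,180,4); v=np.array([max(g[tuple(np.round(proj(c,[x+r*np.cos(t),y+r*np.sin(t),z])).astype(int)[::-1])] for r in(.0245,.026,.0275)) for t in np.radians(A)])
        i=np.argsort(-v)[:6]; print(n,k,[(int(A[j]),int(v[j])) for j in i])
```

```text
top 1 [(-100, 152), (24, 150), (148, 146), (-16, 144), (56, 141), (64, 140)]
top 2 [(-24, 157), (-116, 151), (120, 149), (156, 148), (32, 145), (28, 145)]
top 3 [(152, 158), (76, 152), (148, 152), (28, 145), (72, 143), (68, 143)]
top 4 [(92, 184), (88, 183), (84, 180), (80, 179), (76, 179), (72, 177)]
scene 1 [(20, 171), (0, 151), (4, 151), (-88, 147), (16, 145), (8, 143)]
scene 2 [(20, 250), (16, 156), (24, 156), (-100, 144), (-96, 144), (-16, 143)]
scene 3 [(20, 235), (16, 208), (-152, 173), (96, 165), (116, 159), (132, 159)]
scene 4 [(-56, 236), (-60, 236), (-64, 236), (-68, 236), (-48, 236), (-72, 235)]
```

View pics/fin.png

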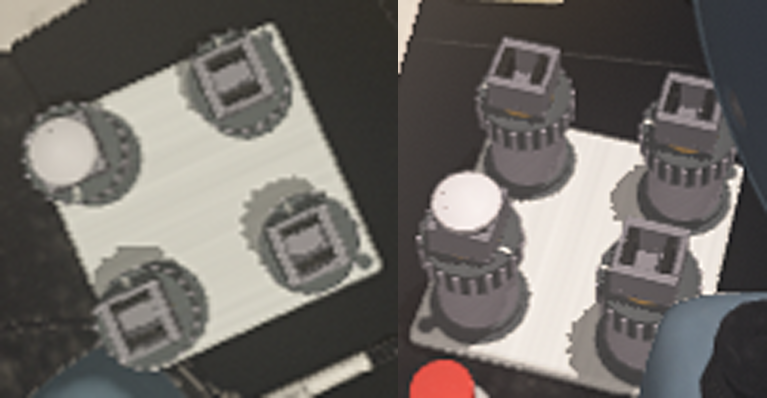

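The marks of rings 1–3 all sit at ≈20° (the stand's x axis), so all three are home at the same stop. Ring 4 is untouched and the arm is clear. Handing in.

```bash
python3 -c "
from bench import ctrl
print(ctrl.hand_in())"
```

```text
the job is handed in; nothing more can be done
None
```

I drew the three tall stoppers by rocking them and stood them in the tray, then tightened the three rings. The domed-plug column was left alone. I handed the job in at about 73 s.

- **Stoppers:** the readings at the end of each move showed at most about 16 N of upward pull, well below the 33 N that lifts a column. All four mouths still measure about 0.114 m high, and all three stoppers stand in the tray, which has not moved.
- **Rings:** I turned them clockwise in order 1, 2, 3, ring 3 in short strokes because of the nearby bottle. Each resisted up to about 2.5–3 N m, then the grip slipped when I turned further. I took that as the stop, though the torque fell back to about 0.1 N m afterwards, which looked odd.
- **Ring checks:** the camera check supports the stop. The three rims are level at 0.085–0.086 m, down from 0.088–0.089 m, and the scene camera shows all three white marks at about 20°. Ring 1's mark is fainter than the others.
- **Stored column:** ring height is unchanged (0.0886 m) and the plug is in place.
- **Disagreements:** the two cameras differ by 1–3 mm, as their calibration allows. The top view did not show the marks clearly enough to confirm their angles.

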